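# Charge the nut feeder from the loading chute

### The job

Pick up the loading chute by its handle, keeping it level so that the nuts stay in it, and let its two pins down into the slots of the nut feeder's filling mouth until you feel them rest there. Tip the chute on its pins, keeping them lightly but firmly down in the slots - the mouth is on rubber and must never be leaned on hard - until all five nuts have slid down into the feeder. Then bring the chute level, lift it out, set it back flat on the rubber mat and let go, leaving everything else on the bench where it is.

Things in the scene. Friction and masses are not known exactly. Their poses are not given: they have to be found in the camera images.
- chute: Loading chute: straight open channel of bright sheet steel, 197 mm long, 33 mm wide (28 inside), closed at the back, open at the spout. Origin on its flat underside; x along it to the spout, y across, z up. Back at x = -82 mm, spout's end at x = +115 mm. Walls 33 mm tall (25 at the spout), floor 2.5 mm thick. 190 to 310 g, balanced near the handle. Nuts in it begin to slide at a slope of 10 to 16 degrees.
- chute_grip (a point): Centre of the chute's black bar handle, above the channel (at x = -4 mm, 74.5 mm above the underside; axes as the chute's). The bar is 74 mm long along x, 14 mm thick across y, 24 mm tall; take it from above across its thickness, firmly. Flat sheet supports hold it from below at x = -32 and +28 mm from it. Loaded at the pins, the chute turns a degree or two in the fingers.
- chute_pins (a point): Midpoint of the axis of the chute's two round steel pins; axes as the chute's. They stick out sideways near the spout along y, 7 mm in diameter, from 16 to 30 mm either side of this point. It lies 84 mm ahead of the handle's centre along x and 66.5 mm below it, 8 mm above the underside, 35 mm behind the spout's end.
- feeder: Nut feeder, fixed: grey base 170 x 150 mm, on it a steel hopper with a clear cover and a steel filling mouth. Origin mid-underside on the bench; z up; x: the way the chute pours (it comes from the -x side, spout pointing along +x). Hopper inside: x within +-71 mm, y within +-64 mm, floor at 59 mm, cover top at 126 mm. An outlet track sticks out to x = 170 mm, 55 mm high.
- feeder_slots (a point): Where the pins' midpoint rests if the filling mouth stands at its lowest: 165 mm above the bench, feeder's axes. Two upright cheeks (20 to 23 mm either side along y) each have a slot open at the top, 17 mm wide along x; flared top 20 mm above the pins' rest. The mouth is clamped at an unmeasured height, so the pins really rest 0 to 30 mm above this point: find it by touch.
- feeder_throat (a point): 18 mm along x from feeder_slots and 16 mm under it, between the cheeks (40 mm apart inside; far wall 53 mm beyond the slots along x; near wall ends 16 mm under the pins' rest); feeder's axes. The mouth gives on rubber bushes: 1 mm for each 4 N, 4 mm at most; 2 to 7 N rests well, over 10 N is leaning too hard. Nuts pour in with the chute 25 to 35 degrees nose-down (turned about its y), pins in the slots.
- nut1_center (a point): Centre of a loose plated M10 hexagon nut, 17 mm across flats, 8.4 mm thick, 11.5 g; starts lying in the chute's wide part
- nut2_center (a point): Centre of another such nut in the chute
- nut3_center (a point): Centre of another such nut in the chute
- nut4_center (a point): Centre of another such nut in the chute
- nut5_center (a point): Centre of another such nut in the chute
- mat: Black rubber mat on which the chute lies at the start and must lie at the end; fixed, 240 mm along its x, 130 mm along its y, 3 mm thick, origin at the middle of its underside. The chute starts nearly along the mat's x, spout towards +x
- screwdriver: Bystander, loose: a screwdriver, 200 mm long; origin under its middle
- spanner: Bystander, loose: a flat steel spanner, 180 mm long; origin under its middle
- relay: Bystander, loose: a black relay box, 50 x 42 x 62 mm; origin under its middle
- reel: Bystander, loose: a grey flanged reel, 60 mm across and 45 mm tall, standing on end; origin under its middle
- mug: Bystander, loose: a white mug, 76 mm across, 90 mm tall; origin under its middle
- jar: Bystander, loose: a closed glass jar, 56 mm across, 75 mm tall; origin under its middle
There are look-alikes about, which are no part of the job. Leave any orange look-alike of the chute alone.

How it is judged:
By the outcome, as a careful person would: the job done as asked, in the order asked, and still so for the second after the job is handed in, with the robot touching nothing.
It also fails if it takes over 72 s, if anything falls off the work surface, if the arm or the gripper's body presses on something with over 40 N, if the wrist force passes 120 N, or if a joint passes its speed limit or range.

### The arm

A 6-joint arm with a two-finger parallel gripper is mounted at the origin on the work surface. World frame = base frame: x ahead of the robot, y to its left, z up, the work surface at z = 0. Lengths are in mm, angles in rad, forces in N, time in s.
With the tool pointing down it reaches from about 275 to 1000 mm from the base axis. Payload 8.4 kg.
Tool frame: the origin (TCP) lies at the very end of the fingers, on their centre line; the grasp point (between the pads) lies 19 mm behind it; x points along the fingers, y is the direction in which the jaws open and shut, and the axes are right-handed (so a half turn about x gives the same grasp; the last joint's range is limited). The gripper opens to 85 mm and grips with 20 to 120 N. Pads are 22 mm wide; open, the fingers measure 114 mm over their backs; the gripper's body (76 mm by 85 mm) begins 54 mm behind the grasp point. The pads swing forward as they close: fully open they stand 13 mm farther back than shut.
Start: joints at [-1.107, 0.353, 1.633, -0, 1.155, -0.002], TCP at [280.71, -558.417, 231.281] pointing down, gripper open.
Joint ranges: [-2.63, 2.63], [-0.92, 2.1], [0.06, 2.66], [-1.3, 4.44], [0, 2.69], [-3.02, 3.02]. Speed limits (rad/s): [2.22, 2.22, 2.79, 3.14, 3.14, 3.14].

### API

Orientations are given as [roll, pitch, yaw] about the fixed x, y, z axes, in that order (R = Rz(yaw) Ry(pitch) Rx(roll)).
In Python, from rig import r, grab_frame, camera_params, sign_off gives the robot as it stands.
- The arm moves only by the tool drive_tool, never from a script. Its argument "rows" is one flat list of numbers, 7 for each row, row after row: the shift along the tool's x, y, z in mm, then the turn, a rotation vector about the tool's x, y, z in degrees, then the opening in per cent of the stroke, from 0 (shut) to 100 (fully open). In form: [x, y, z, rx, ry, rz, fingers, x, y, z, rx, ry, rz, fingers, ...]. A call has 1 to 10 rows; each row is the pose to reach, as a shift and turn from the pose measured when the call began, along the tool's axes at that moment; what a row does not reach only later rows make up. A row lasts 1/8 s, in which the tool goes at most 62.5 mm and 10.7 degrees, less where a joint would pass 70% of its speed; a pose out of reach is approached as far as the arm can. A call with a gripper value outside its range is refused whole. The fingers move at their own pace and stop on an object; "newtons" is the grip in N (left out, the last holds). Time passes only in rows, so rows that repeat a pose let the fingers close. It gives the time, the measured TCP pose, the force and the opening at its end, in the units of the state.
- r.sense(): the state, without advancing time (a new reading comes with each control period).
- grab_frame(name): name is "scene" or "top" or "wrist"; returns the picture (384x512x3 uint8, red, green, blue); there is no depth.
- camera_params(name): a dict with "vertical_fov" (degrees; the focal length in pixels is half the picture's height over the tangent of half this angle, whatever the lens; pixels are square), "cx", "cy" (the principal point, pixels), "pose" (4x4, takes a point from camera to world coordinates); the wrist camera has in their place "tool_from_camera" (4x4, takes a point from camera to tool coordinates, whose origin is the TCP and whose axes are the tool frame's). Camera axes: x right, y down, z forward; pixel columns grow to the right and rows downward; lengths in mm; the calibration is good to about 2 mm. The wrist camera is an equidistant fisheye: a pixel r from the principal point sees the ray r / f radians off the axis. A picture is of the moment at which its call begins: read the wrist's pose just before it. camera_params takes no time and is no camera call.
- sign_off(): hands the job in, once; it reports no verdict.
The state is a dict: "clock": time; "qpos": joint angles; "qvel": joint speeds; "joint_efforts": joint torques, N m; "eef_pos": TCP position; "tcp_rot": TCP orientation; "contact_force": force on the tool from outside, world axes, zero at the start; "wrist_torque": the same for the moment, N m; "opening": opening from 0.0 (shut) to 1.0 (fully open).
Only numpy, scipy, OpenCV 4.12 (cv2) and the standard library are available. Lean on these libraries where they do the work, as an engineer would, in place of code of your own. Each camera call takes 0.05 s, during which the arm holds its last target.

## Working session

There is one attempt and no reset: what is moved stays moved. The work goes in short steps, Python scripts to look and compute and a tool call to move; the robot and the scene stay as the last step left them, time stands still between calls to the robot, and variables do not carry over. Pictures are saved under pics/ and viewed, and the job is handed in when it is done.

Besides the shell and the picture viewer there is one more tool, called after "Call:" in YAML: its name, and indented under it one key for each argument. drive_tool: Moves the arm, as the interface text tells. Its arguments: {"type":"object","properties":{"rows":{"type":"array","items":{"type":"number"}},"newtons":{"type":"number"}},"required":["rows"]}

```bash
ls; mkdir -p pics; python3 - <<'E'
from rig import r,grab_frame,camera_params
import cv2,numpy as np
s=r.sense(); print(s)
for n in ("scene","top","wrist"):
    p=camera_params(n); print(n,p)
    cv2.imwrite(f"pics/{n}0.png",cv2.cvtColor(grab_frame(n),cv2.COLOR_RGB2BGR))
E
```

```text
pics
{'clock': 0.0, 'qpos': array([-1.10739358e+00,  3.53632198e-01,  1.63418547e+00,  2.34939056e-05,
        1.15519904e+00, -2.42168583e-03]), 'qvel': array([ 2.60831770e-06,  8.87139189e-05,  8.13112209e-05, -6.52186568e-05,
       -6.78341031e-04,  7.27616121e-04]), 'joint_efforts': array([ 3.03905501e-03, -6.05252123e+01, -3.42064583e+01,  2.77534718e-04,
        9.29054775e-03,  3.63803174e-07]), 'eef_pos': array([ 280.4932576 , -557.95786564,  230.54968178]), 'tcp_rot': array([-1.58830089,  1.56937211,  2.0191067 ]), 'contact_force': array([-0.44264752,  0.50196428, -0.12415861]), 'wrist_torque': array([-0.03141003, -0.00303462, -0.01997353]), 'opening': 1.0017667258956562}
scene {'vertical_fov': 51.307904718279445, 'cx': 257.3239291978055, 'cy': 197.7616647988734, 'pose': array([[-6.96775359e-01,  5.90270457e-01, -4.07535136e-01,
         1.01587070e+03],
       [ 7.17116917e-01,  5.60791716e-01, -4.13830857e-01,
         5.45785194e+02],
       [-1.57298011e-02, -5.80597484e-01, -8.14038779e-01,
         1.09117136e+03],
       [ 0.00000000e+00,  0.00000000e+00,  0.00000000
[... 230 characters left out ...]
9940628e-01, -1.02714942e-02, -3.63812930e-03,
         4.73036442e+01],
       [ 4.54252209e-03, -8.94459517e-02, -9.95981319e-01,
         1.23133620e+03],
       [ 0.00000000e+00,  0.00000000e+00,  0.00000000e+00,
         1.00000000e+00]])}
wrist {'vertical_fov': 65.70646984690485, 'cx': 255.26690231218288, 'cy': 188.80973290842124, 'tool_from_camera': array([[-2.34087379e-04, -2.69454810e-01,  9.63013007e-01,
        -1.42758206e+02],
       [ 9.99999795e-01, -6.37092104e-04,  6.48171927e-05,
         3.52162234e-01],
       [ 5.96062678e-04,  9.63012824e-01,  2.69454903e-01,
        -6.94949911e+01],
       [ 0.00000000e+00,  0.00000000e+00,  0.00000000e+00,
         1.00000000e+00]])}
```

View pics/scene0.png

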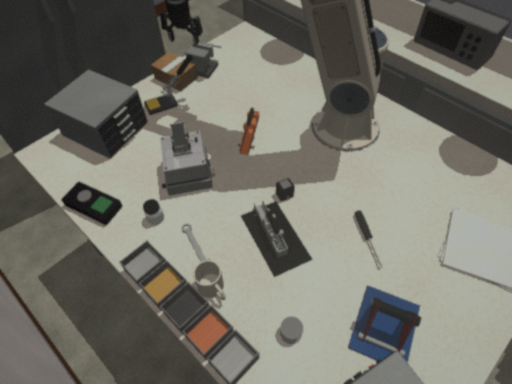

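View pics/top0.png

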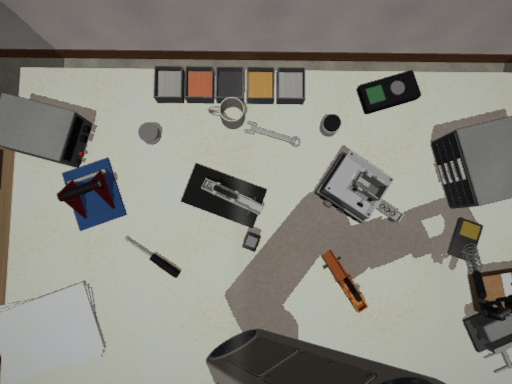

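View pics/wrist0.png

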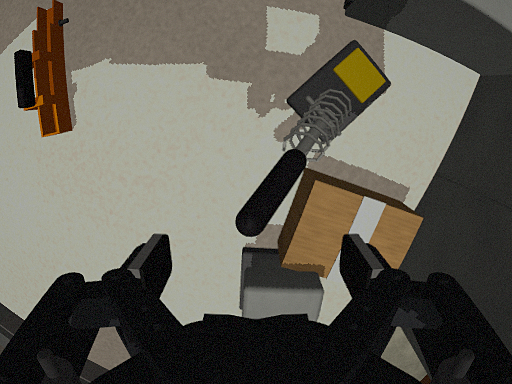

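The bright steel chute lies on the black mat at top-view (232,193). Its orange look-alike is at (345,280), which I leave alone. The grey feeder is at (355,185). I'll enlarge crops to confirm.

```bash
cat > h.py <<'E'
import numpy as np,cv2
from rig import r,grab_frame,camera_params
def K(n):
    p=camera_params(n); f=192/np.tan(np.radians(p["vertical_fov"]/2)); return f,p["cx"],p["cy"],p
def ray(n,u,v,T=None):
    f,cx,cy,p=K(n)
    if n=="wrist":
        a=np.array([u-cx,v-cy]); q=np.hypot(*a); th=q/f
        d=np.array([*(a/max(q,1e-9)*np.sin(th)),np.cos(th)]); M=T@p["tool_from_camera"]
    else:
        d=np.array([(u-cx)/f,(v-cy)/f,1]); M=p["pose"]
    d=M[:3,:3]@d; return M[:3,3],d/np.linalg.norm(d)
def onplane(n,u,v,z,T=None):
    o,d=ray(n,u,v,T); return o+d*(z-o[2])/d[2]
def tri(rays):
    A=np.zeros((3,3));b=np.zeros(3)
    for o,d in rays:
        P=np.eye(3)-np.outer(d,d);A+=P;b+=P@o
    x=np.linalg.solve(A,b); return x,[np.linalg.norm((np.eye(3)-np.outer(d,d))@(x-o)) for o,d in rays]
def proj(n,X,T=None):
    f,cx,cy,p=K(n); M=(T@p["tool_from_camera"]) if n=="wrist" else p["pose"]
    c=np.linalg.inv(M)@np.append(X,1); c=c[:3]
    if n=="wrist":
        q=np.hypot(c[0],c[1]);th=np.arctan2(q,c[2]);return np.array([cx+f*th*c[0]/q,cy+f*th*c[1]/q])
    return np.array([cx+f*c[0]/c[2],cy+f*c[1]/c[2]])
def Rm(rpy):
    from scipy.spatial.transform import Rotation as R
    return R.from_euler("xyz",rpy).as_matrix()
def toolT(s):
    T=np.eye(4);T[:3,:3]=Rm(s["tcp_rot"]);T[:3,3]=s["eef_pos"];return T
def crop(img,x0,y0,x1,y1,k,name):
    c=cv2.resize(img[y0:y1,x0:x1],None,fx=k,fy=k,interpolation=cv2.INTER_CUBIC)
    cv2.imwrite(name,c)
E
python3 - <<'E'
from h import *
a=cv2.imread("pics/top0.png");b=cv2.imread("pics/scene0.png")
crop(a,175,155,275,230,8,"pics/ct.png")
crop(a,305,140,415,230,7,"pics/ft.png")
crop(b,235,175,315,275,6,"pics/cs.png")
crop(b,150,115,220,200,7,"pics/fs.png")
E
```

```text
(no output)
```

View pics/ct.png

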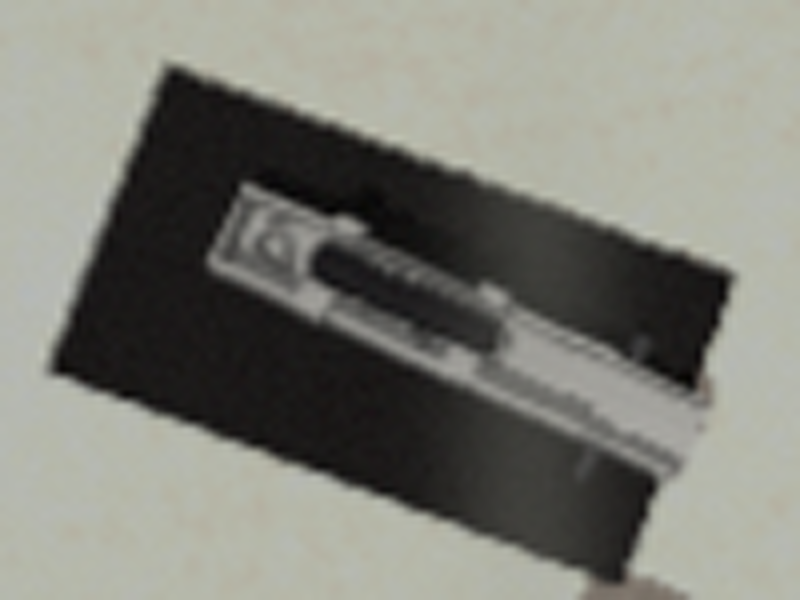

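View pics/ft.png

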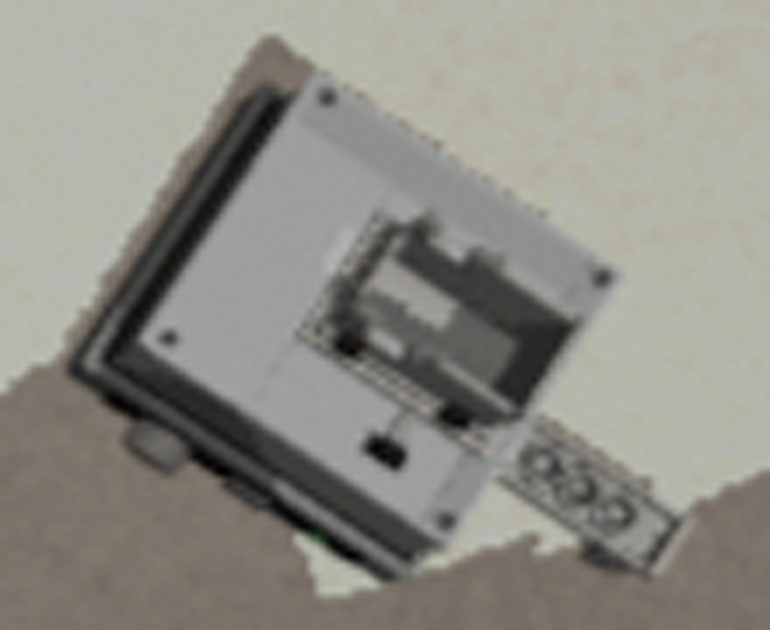

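View pics/cs.png

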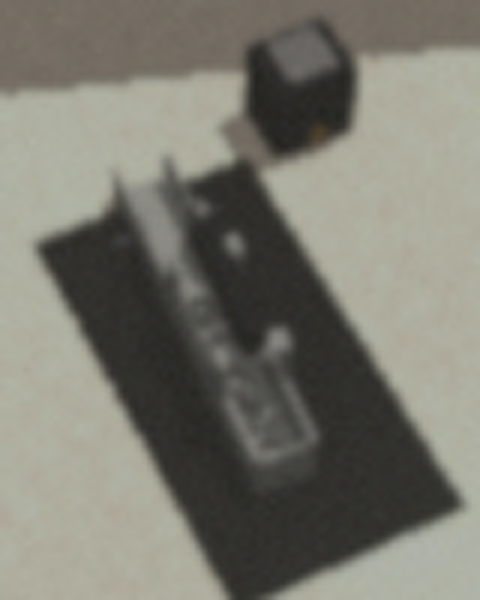

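View pics/fs.png

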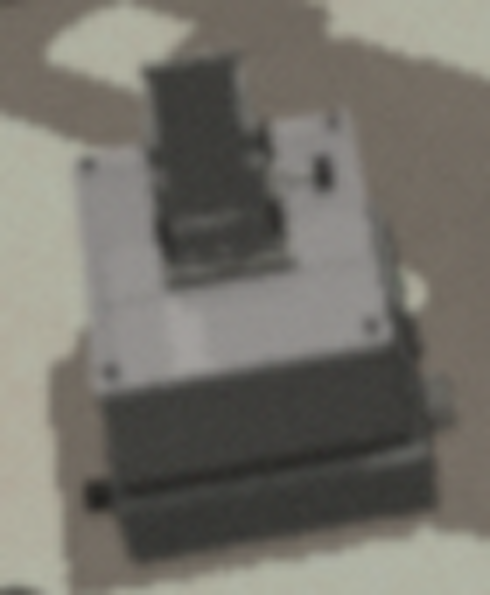

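```bash
python3 - <<'E'
from h import *
np.set_printoptions(precision=1,suppress=True)
ct=lambda u,v:(175+(u+.5)/8-.5,155+(v+.5)/8-.5)
ft=lambda u,v:(305+(u+.5)/7-.5,140+(v+.5)/7-.5)
cs=lambda u,v:(235+(u+.5)/6-.5,175+(v+.5)/6-.5)
fs=lambda u,v:(150+(u+.5)/7-.5,115+(v+.5)/7-.5)
m=[onplane("top",*ct(*p),3) for p in [(168,65),(733,272),(622,580),(52,370)]]
mat=np.mean(m,0);print("mat",mat,np.linalg.norm(m[1]-m[0]),np.linalg.norm(m[2]-m[1]),"yaw",np.degrees(np.arctan2(*(m[1]-m[0]+m[2]-m[3])[1::-1])))
h=[onplane("top",*ct(*p),85) for p in [(315,255),(505,335)]];print("handle ends",h,np.mean(h,0))
ed=[onplane("top",*ct(*p),36) for p in [(210,265),(245,185)]];print("back top",ed,np.mean(ed,0))
pn=[onplane("top",*ct(*p),11) for p in [(585,465),(641,345)]];print("pins",pn,np.mean(pn,0))
d=np.mean(pn,0)-np.mean(ed,0);print("chute yaw",np.degrees(np.arctan2(d[1],d[0])),np.linalg.norm(d[:2]))
b=[tri([ray("top",*ft(*p)),ray("scene",*fs(*q))]) for p,q in zip([(328,97),(603,276),(445,520),(168,338)],[(112,372),(89,164),(333,121),(371,327)])]
for x in b:print("bolt",x)
c=[onplane("top",*ft(*p),126) for p in [(328,97),(603,276),(445,520),(168,338)]]
print(c,"feeder",np.mean(c,0)); d=c[1]-c[0]+c[2]-c[3];print(np.degrees(np.arctan2(d[1],d[0])),np.linalg.norm(c[1]-c[0]),np.linalg.norm(c[2]-c[1]))
s=r.sense();print(toolT(s))
E
```

```text
mat [536.7 133.7   3. ] 236.3454873520046 127.58364242586734 yaw -109.61689167597272
handle ends [array([553.4, 156.8,  85. ]), array([524.8,  87.2,  85. ])] [539.1 122.   85. ]
back top [array([554.4, 201.4,  36. ]), array([585.2, 188.7,  36. ])] [569.8 195.   36. ]
pins [array([480.8,  58.2,  11. ]), array([527.5,  37. ,  11. ])] [504.2  47.6  11. ]
chute yaw -113.97814458929278 161.37182665344895
bolt (array([ 647.7, -236.1,  124.7]), [np.float64(0.27969490459686824), np.float64(0.2796949045968381)])
bolt (array([ 575.3, -345.9,  125.6]), [np.float64(0.0018525188169470194), np.float64(0.0018525188168743683)])
bolt (array([ 476.7, -280.7,  126.9]), [np.float64(0.8609011735612014), np.float64(0.8609011735610242)])
bolt (array([ 549.1, -170.9,  124.3]), [np.float64(0.9405972827110567), np.float64(0.9405972827111091)])
[array([ 647.3, -235.6,  126. ]), array([ 575.3, -345.7,  126. ]), array([ 476.2, -280.3,  126. ]), array([ 548.3, -169.9,  126. ])] feeder [ 561.7 -257.9  126. ]
-123.15257541012471 131.6157760490563 118.72361210943363
[[  -0.     0.4   -0.9  280.6]
 [   0.    -0.9   -0.4 -558.1]
 [  -1.    -0.     0.   230.7]
 [   0.     0.     0.     1. ]]
```

```bash
cat >> h.py <<'E'
from scipy.spatial.transform import Rotation as R
def Rg(yaw,pitch=0):  # tool orientation for a chute with heading yaw (deg), nose-down pitch (deg): tool y=chute y, tool z=chute x
    return (R.from_euler("z",yaw,degrees=True)*R.from_euler("y",pitch,degrees=True)).as_matrix()@np.array([[0,0,1],[0,1,0],[-1,0,0]])
def cmd(P,Rt,s=None):
    s=s or r.sense(); T=toolT(s)
    d=T[:3,:3].T@(np.array(P)-T[:3,3]); w=R.from_matrix(T[:3,:3].T@Rt).as_rotvec(degrees=True)
    return np.round(np.r_[d,w],1)
np.set_printoptions(precision=2,suppress=True)
E
python3 - <<'E'
from h import *
print(cmd([545,-270,300],Rg(-123.15)))
E
```

```text
[ -69.1 -138.7 -365.7  -30.2   -0.     0.1]
```

Call:
drive_tool:
  rows: [-69,0,-40,-10,0,0,100,-69,-20,-100,-20,0,0,100,-69,-40,-160,-30,0,0,100,-69,-60,-215,-30,0,0,100,-69,-80,-270,-30,0,0,100,-69,-110,-320,-30,0,0,100,-69,-139,-366,-30,0,0,100,-69,-139,-366,-30,0,0,100,-69,-139,-366,-30,0,0,100]

```text
clock: 1.27
eef_pos: [544.9, -269.7, 299.6]
tcp_rot: [-1.532, 1.569, 2.6]
contact_force: [-0.0, -0.5, -0.1]
opening: 1.0
```

```bash
python3 - <<'E'
from h import *
import json
s=r.sense();print(s["clock"],s["eef_pos"],s["tcp_rot"],s["qpos"],s["contact_force"])
np.save("pics/w1T.npy",toolT(s))
im=cv2.cvtColor(grab_frame("wrist"),cv2.COLOR_RGB2BGR);cv2.imwrite("pics/w1.png",im)
cv2.imwrite("pics/w1b.png",cv2.resize(im,(800,600),interpolation=cv2.INTER_CUBIC))
E
```

```text
1.275 [ 544.89 -269.74  299.65] [-1.53  1.57  2.6 ] [-0.46  0.27  1.59  0.    1.28  0.12] [-0.01 -0.5  -0.11]
```

View pics/w1b.png

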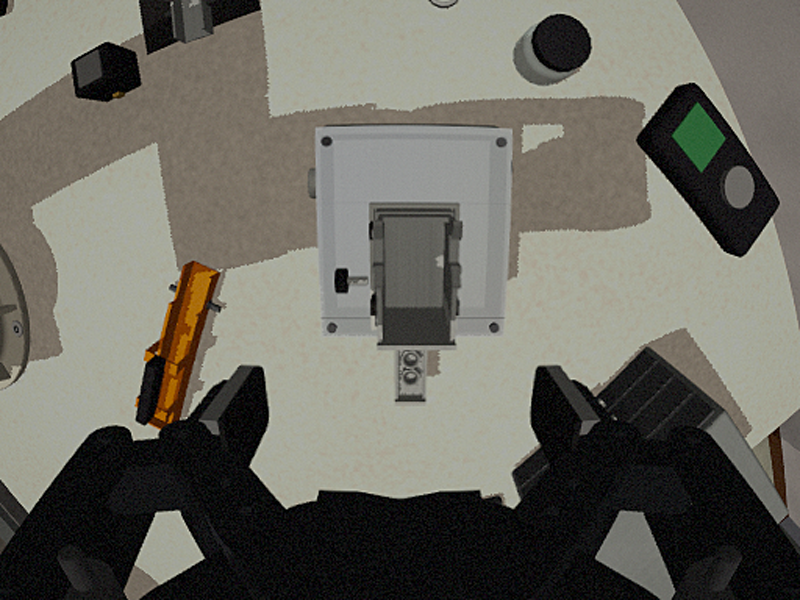

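```bash
python3 - <<'E'
from h import *
a=cv2.imread("pics/w1.png");crop(a,200,120,325,230,6,"pics/mw.png")
E
```

```text
(no output)
```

View pics/mw.png

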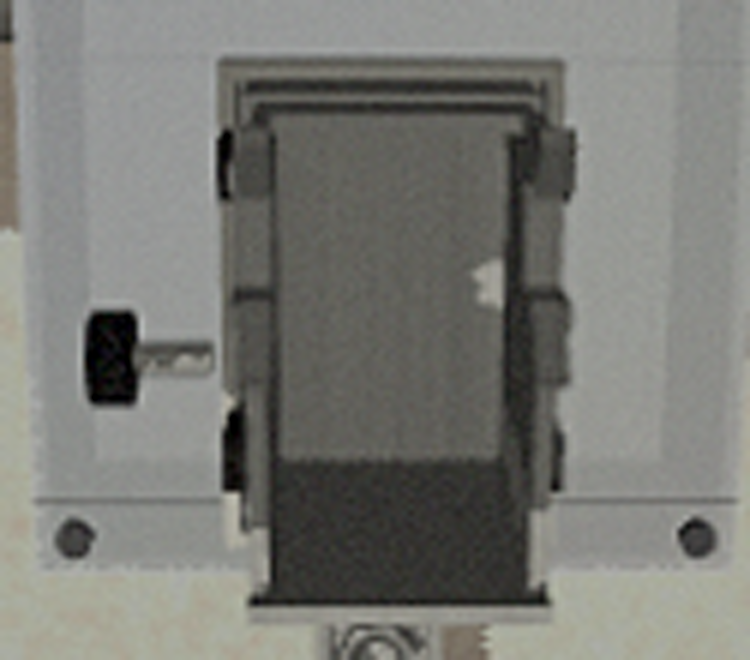

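```bash
python3 - <<'E'
from h import *
T=np.load("pics/w1T.npy")
c=lambda u,v:(200+(u+.5)/6-.5,120+(v+.5)/6-.5)
for z in (185,200,215):
  a=[onplane("wrist",*c(*p),z,T) for p in [(235,245),(570,245),(400,245),(400,600),(250,195),(250,295)]]
  fx=Rg(-123.15)[:,2];fy=Rg(-123.15)[:,1];C=np.array([561.7,-257.9,0])
  print(z,a[2]); 
  for p in a: print("   ",(p-C)@fx,(p-C)@fy)
b=[onplane("wrist",*c(*p),126,T) for p in [(75,540),(697,540)]];print(b,[((p-C)@fx,(p-C)@fy) for p in b])
S=a[0]
S=onplane("wrist",*c(400,245),190,T)
Rt=Rg(-123.15)@R.from_euler("z",40,degrees=True).as_matrix()
print(cmd(S-110*fy+[0,0,115],Rt))
E
```

```text
185 [ 566.24 -256.25  185.  ]
    -3.9387849070933427 -21.27107489661836
    -3.9402868001215055 27.97384126806341
    -3.8648137196553627 2.8997902860122196
    51.75451417478247 3.3160301374830574
    -11.343020092582403 -18.980789775287114
    3.5659279290126973 -19.165832282927745
200 [ 567.26 -253.7   200.  ]
    -6.627134247108717 -20.405023278093132
    -6.628548618160241 25.970172926271555
    -6.557473689266899 2.3572982481574862
    45.82066896476316 2.7492819549726484
    -13.599891766322056 -18.248203241878944
    0.44024564380151254 -18.42246250083033
215 [ 568.28 -251.15  215.  ]
    -9.315483587124028 -19.538971659568002
    -9.316810436199038 23.966504584479793
    -9.250133658878374 1.8148062103026579
    39.886823754743844 2.182533772462243
    -15.856763440061712 -17.51561670847077
    -2.6854366414096322 -17.67909271873303
[array([ 480.31, -279.94,  126.  ]), array([ 579.17, -345.05,  126.  ])] [(np.float64(62.962938349310406), np.float64(-56.09242656950362)), (np.float64(63.40861067257039), np.float64(62.28029896075402))]
[ -5.2 -99.9 -24.2  -0.2   0.1  40.1]
```

Call:
drive_tool:
  rows: [-5,-30,-24,0,0,10,100,-5,-70,-24,0,0,20,100,-5,-100,-24,0,0,30,100,-5,-100,-24,0,0,40,100,-5,-100,-24,0,0,40,100,-5,-100,-24,0,0,40,100]

```text
clock: 2.08
eef_pos: [475.2, -196.4, 306.1]
tcp_rot: [1.571, 0.875, -0.583]
contact_force: [0.4, -0.5, -0.2]
opening: 1.003
```

```bash
python3 - <<'E'
from h import *
s=r.sense();print(s["clock"],s["eef_pos"],s["qpos"],s["contact_force"])
np.save("pics/w2T.npy",toolT(s))
im=cv2.cvtColor(grab_frame("wrist"),cv2.COLOR_RGB2BGR);cv2.imwrite("pics/w2.png",im)
crop(im,150,60,350,210,4,"pics/w2b.png")
E
```

```text
2.075 [ 475.2  -196.4   306.15] [-0.26 -0.19  2.25 -0.48  0.46  0.69] [ 0.38 -0.54 -0.22]
```

View pics/w2b.png

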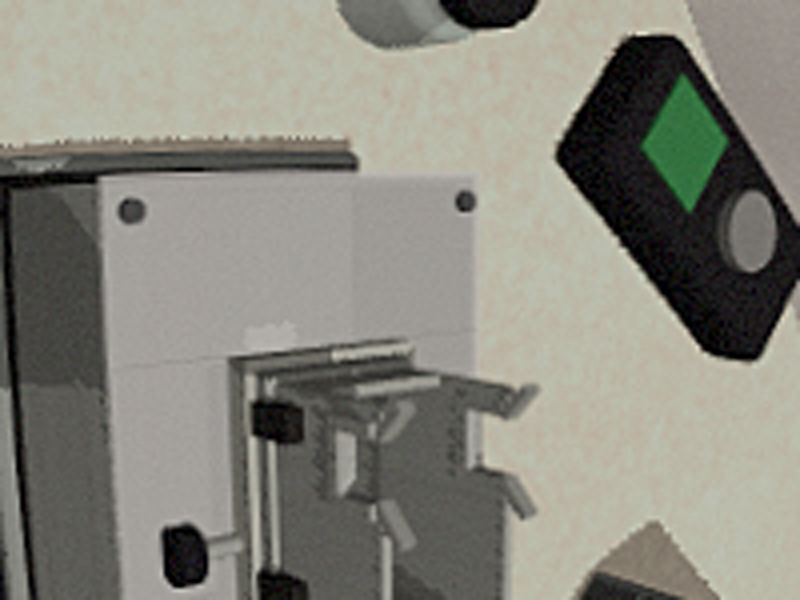

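```bash
python3 - <<'E'
from h import *
a=cv2.imread("pics/w2.png");crop(a,205,135,300,210,8,"pics/w2c.png")
a=cv2.imread("pics/w1.png");crop(a,230,130,305,190,10,"pics/mw2.png")
E
```

```text
(no output)
```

View pics/w2c.png

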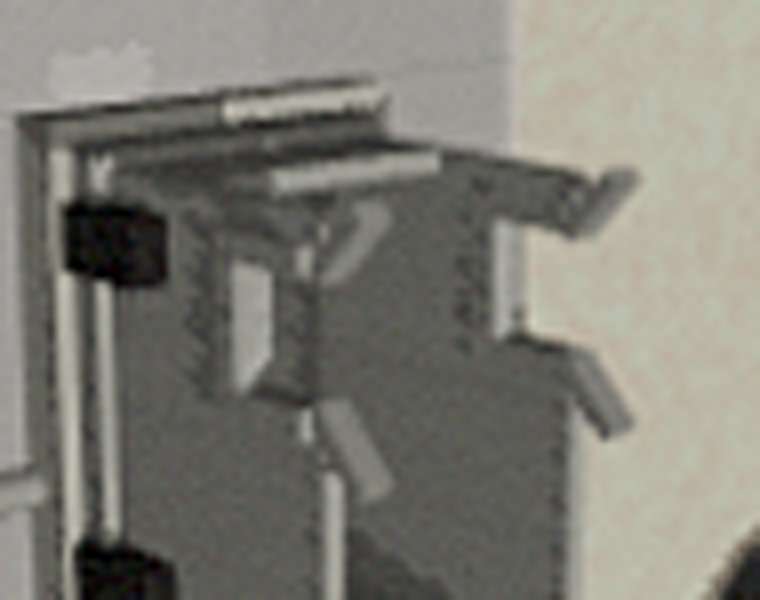

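View pics/mw2.png

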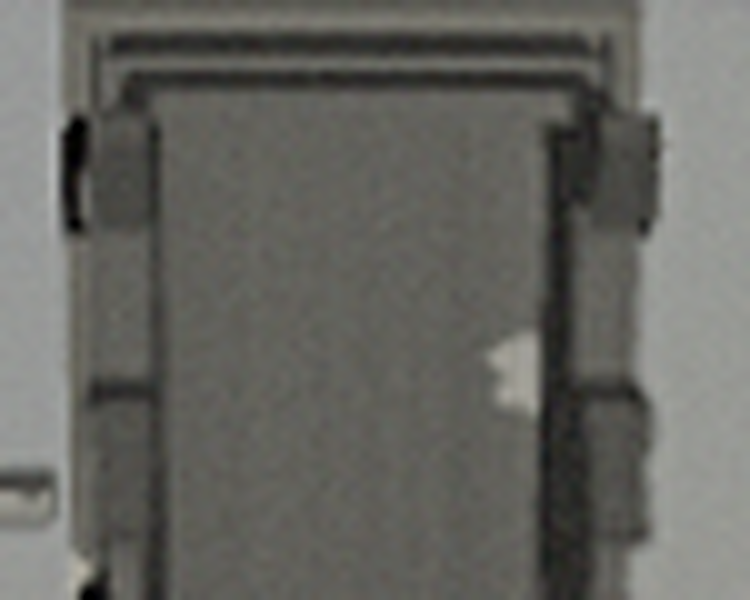

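```bash
python3 - <<'E'
from h import *
T1=np.load("pics/w1T.npy");T2=np.load("pics/w2T.npy")
c1=lambda p:(230+(p[0]+.5)/10-.5,130+(p[1]+.5)/10-.5)
c2=lambda p:(205+(p[0]+.5)/8-.5,135+(p[1]+.5)/8-.5)
fx=Rg(-123.15)[:,2];fy=Rg(-123.15)[:,1];C=np.array([561.7,-257.9,0])
for n,p,q in [("L tip1",(121,118),(375,210)),("L tip2",(121,540),(378,495)),("R tip1",(628,118),(622,172)),("R tip2",(618,540),(618,434)),
  ("L root1",(121,230),(330,275)),("L root2",(121,390),(335,403)),("R root1",(628,232),(578,230)),("R root2",(618,390),(580,350))]:
  x,e=tri([ray("wrist",*c1(p),T1),ray("wrist",*c2(q),T2)])
  print(n,x,e[0],"feeder",(x-C)@fx,(x-C)@fy)
# far wall top, bolts z126 both views
for u,v in [(117+0,0)]: pass
d=lambda p:(150+(p[0]+.5)/4-.5,60+(p[1]+.5)/4-.5)
for p in [(131,210),(466,201)]:
  x=onplane("wrist",*d(p),126,T2);print("bolt view2",x,(x-C)@fx,(x-C)@fy)
E
```

```text
L tip1 [ 558.53 -229.68  196.49] 0.16743949632204663 feeder -21.895467220321457 -18.08840756412141
L tip2 [ 538.59 -259.47  197.16] 0.0538502614902063 feeder 13.948485818685924 -18.490959101655825
R tip1 [ 593.82 -252.64  196.44] 0.1563856166975807 feeder -21.968580032609744 24.01124153016589
R tip2 [ 574.08 -282.87  196.55] 0.003602370924433764 feeder 14.134240814231095 24.021055906713567
L root1 [ 552.71 -237.85  188.03] 0.516118852376411 feeder -11.874843638973726 -18.493372464281567
L root2 [ 544.25 -250.26  189.12] 0.6081726281302602 feeder 3.1443904522345143 -18.789866325265447
R root1 [ 589.45 -262.09  186.63] 0.6688147564748581 feeder -11.666957404481147 25.527296389508223
R root2 [ 580.45 -274.19  188.28] 0.6408113336157903 feeder 3.387003426621371 24.6030932075713
bolt view2 [ 553.92 -169.3   126.  ] -69.9245680362893 -54.96721791962506
bolt view2 [ 653.48 -234.82  126.  ] -69.51317961161286 64.21864865119203
```

```bash
python3 - <<'E'
from h import *
# scene-cam check of bolts
fs=lambda u,v:(150+(u+.5)/7-.5,115+(v+.5)/7-.5)
c=[onplane("scene",*fs(*q),126) for q in [(112,372),(89,164),(333,121),(371,327)]];print("scene bolt centre",np.mean(c,0))
print(cmd([537,120,230],Rg(-114)))
E
```

```text
scene bolt centre [ 562.74 -258.41  126.  ]
[ -20.4 -143.6 -297.9   -9.     3.3  -39.8]
```

Call:
drive_tool:
  rows: [-3,-20,-40,-2,1,-8,100,-6,-42,-90,-3,1,-16,100,-9,-66,-140,-5,2,-24,100,-12,-90,-190,-6,2,-32,100,-16,-115,-240,-8,3,-40,100,-20,-144,-298,-9,3,-40,100,-20,-144,-298,-9,3,-40,100,-20,-144,-298,-9,3,-40,100]

```text
clock: 3.12
eef_pos: [538.1, 120.4, 229.4]
tcp_rot: [-1.05, 1.565, -3.041]
contact_force: [-0.0, -0.5, 1.0]
opening: 1.001
```

```bash
python3 - <<'E'
from h import *
s=r.sense();print(s["clock"],s["eef_pos"],s["qpos"],s["contact_force"]);print(toolT(s))
np.save("pics/w3T.npy",toolT(s))
im=cv2.cvtColor(grab_frame("wrist"),cv2.COLOR_RGB2BGR);cv2.imwrite("pics/w3.png",im)
cv2.imwrite("pics/w3b.png",cv2.resize(im,(800,600),interpolation=cv2.INTER_CUBIC))
E
```

```text
3.125 [538.07 120.4  229.4 ] [0.22 0.24 1.79 0.   1.11 0.64] [-0.05 -0.45  1.05]
[[ -0.01   0.91  -0.41 538.07]
 [ -0.    -0.41  -0.91 120.4 ]
 [ -1.    -0.01   0.   229.4 ]
 [  0.     0.     0.     1.  ]]
```

View pics/w3b.png

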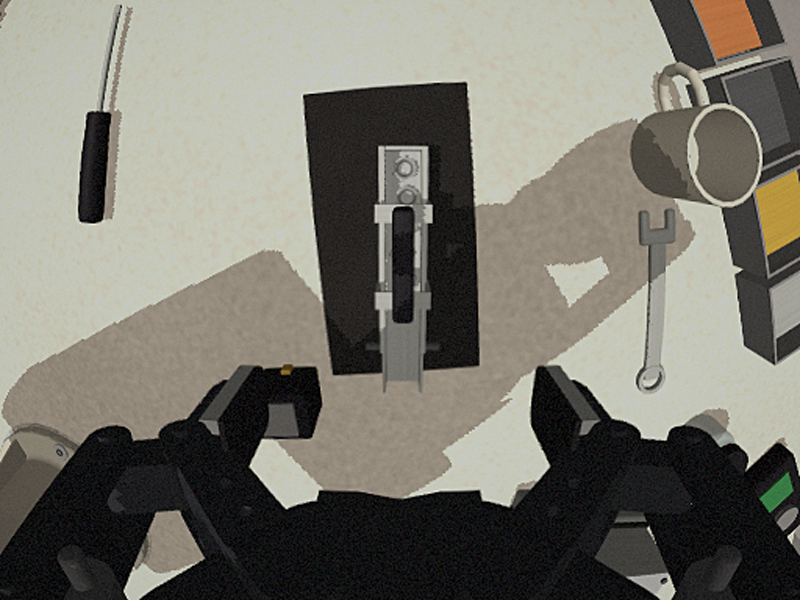

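```bash
python3 - <<'E'
from h import *
a=cv2.imread("pics/w3.png");crop(a,220,85,300,260,4,"pics/w3c.png")
crop(a,225,120,295,210,8,"pics/w3d.png")
E
```

```text
(no output)
```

View pics/w3c.png

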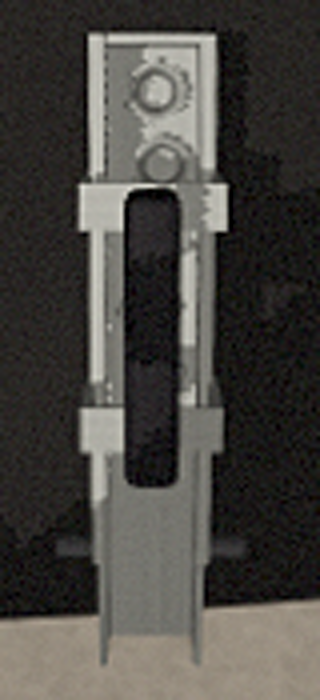

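View pics/w3d.png

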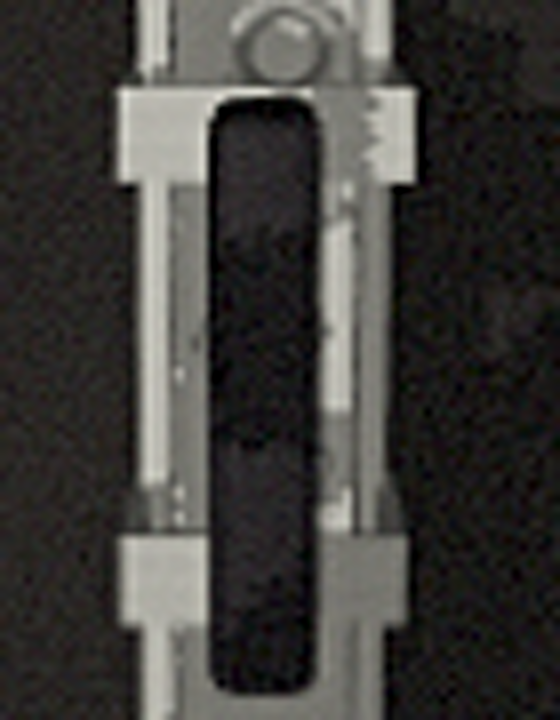

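```bash
python3 - <<'E'
from h import *
T=np.load("pics/w3T.npy")
d=lambda u,v:(225+(u+.5)/8-.5,120+(v+.5)/8-.5)
c=lambda u,v:(220+(u+.5)/4-.5,85+(v+.5)/4-.5)
x=T[:3,:3]
def tl(p): return x.T@(p-T[:3,3])
print("front",tl(onplane("wrist",*d(265,695),89.5,T)),"rear",tl(onplane("wrist",*d(265,97),65.5,T)))
print("sides y at rear, front", [tl(onplane("wrist",*d(u,v),89.5,T))[1] for u,v in [(208,150),(322,150),(210,640),(320,640)]])
pn=[onplane("wrist",*c(*p),11,T) for p in [(56,547),(245,547)]];print("pins",[tl(p) for p in pn],np.mean(pn,0))
bk=[onplane("wrist",*c(*p),36,T) for p in [(89,34),(216,34)]];print("back",[tl(p) for p in bk],np.mean(bk,0))
sp=[onplane("wrist",*c(*p),5.5,T) for p in [(108,633),(192,633)]];print("spout floor",[tl(p) for p in sp])
d_=np.mean(pn,0)-np.mean(bk,0);print("yaw",np.degrees(np.arctan2(d_[1],d_[0])),np.linalg.norm(d_[:2]))
print("tool yaw",np.degrees(np.arctan2(x[1,2],x[0,2])))
E
```

```text
front [139.97   3.5   28.58] rear [163.75   3.61 -44.15]
sides y at rear, front [np.float64(-3.370684422056441), np.float64(10.180364003309315), np.float64(-3.3798658595178983), np.float64(10.345649110247063)]
pins [array([218.78, -27.29,  76.54]), array([218.45,  34.63,  76.49])] [508.91  48.89  11.  ]
back [array([193.21, -13.74, -85.49]), array([193.03,  21.59, -85.52])] [575.33 196.76  36.  ]
spout floor [array([224.3 , -10.76, 110.54]), array([224.14,  17.95, 110.52])]
yaw -114.19055857744155 162.10062457610428
tool yaw -114.0547849243245
```

Call:
drive_tool:
  rows: [40,1,-3,0,0,0,100,80,2,-5,0,0,0,100,110,2,-7,0,0,0,100,115,2,-7,0,0,0,100,115,2,-7,0,0,0,100]

```text
clock: 3.8
eef_pos: [542.6, 124.4, 115.7]
tcp_rot: [-1.032, 1.566, -3.025]
contact_force: [-0.5, 0.3, 0.4]
opening: 0.999
```

```bash
python3 - <<'E'
from h import *
s=r.sense();print(s["clock"],s["eef_pos"],s["contact_force"]);print(toolT(s))
np.save("pics/w4T.npy",toolT(s))
im=cv2.cvtColor(grab_frame("wrist"),cv2.COLOR_RGB2BGR);cv2.imwrite("pics/w4.png",im)
cv2.imwrite("pics/w4b.png",cv2.resize(im,(800,600),interpolation=cv2.INTER_CUBIC))
E
```

```text
3.8 [542.59 124.44 115.68] [-0.48  0.32  0.41]
[[ -0.     0.91  -0.41 542.59]
 [ -0.    -0.41  -0.91 124.44]
 [ -1.    -0.     0.   115.68]
 [  0.     0.     0.     1.  ]]
```

View pics/w4b.png

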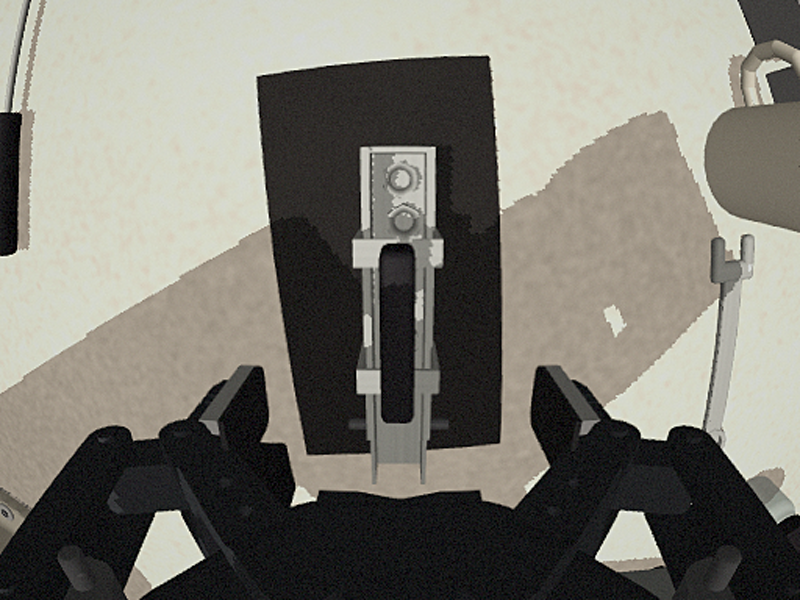

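Call:
drive_tool:
  rows: [30,-0.5,-1,0,0,0,60,57,-0.5,-1,0,0,0,50,57,-0.5,-1,0,0,0,40,57,-0.5,-1,0,0,0,30,57,-0.5,-1,0,0,0,25]
  newtons: 80

```text
clock: 4.47
eef_pos: [543.7, 126.0, 60.7]
tcp_rot: [-1.312, 1.57, 2.978]
contact_force: [0.7, 0.3, 0.1]
opening: 0.249
```

```bash
python3 - <<'E'
from h import *
s=r.sense();print(s["clock"],s["eef_pos"],s["contact_force"],s["opening"])
im=cv2.cvtColor(grab_frame("wrist"),cv2.COLOR_RGB2BGR);cv2.imwrite("pics/w5.png",im)
cv2.imwrite("pics/w5b.png",cv2.resize(im,(800,600),interpolation=cv2.INTER_CUBIC))
E
```

```text
4.475 [543.72 125.99  60.66] [0.71 0.35 0.09] 0.2492618817138227
```

View pics/w5b.png

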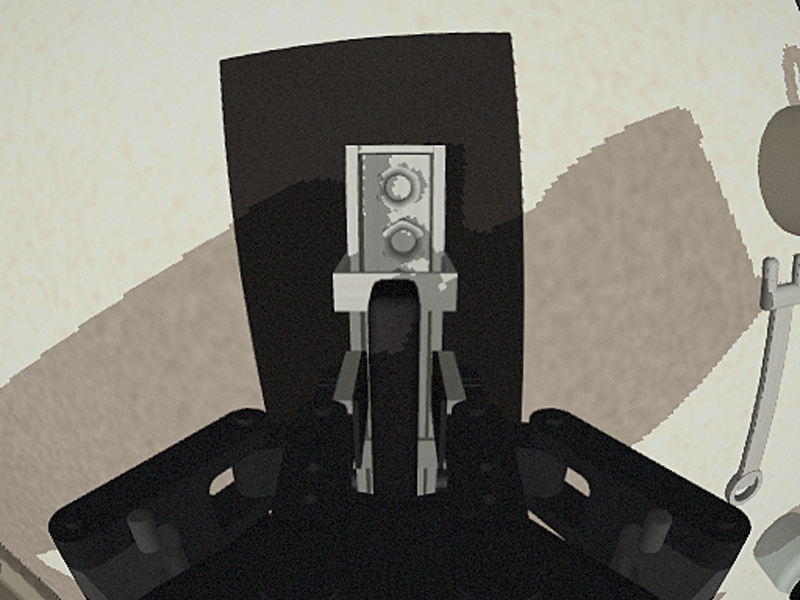

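Call:
drive_tool:
  rows: [1,-0.5,0,0,0,0,20,1,-0.5,0,0,0,0,14,1,-0.5,0,0,0,0,8,1,-0.5,0,0,0,0,4,1,-0.5,0,0,0,0,0,1,-0.5,0,0,0,0,0]
  newtons: 90

```text
clock: 5.28
eef_pos: [543.5, 126.3, 60.2]
tcp_rot: [-1.564, 1.57, 2.727]
contact_force: [-1.1, -0.7, 7.1]
opening: 0.147
```

Call:
drive_tool:
  rows: [-2,0,0,0,0,0,0,-8,0,0,0,0,0,0,-16,0,0,0,0,0,0,-28,0,0,0,0,0,0,-42,0,0,0,0,0,0,-56,0,0,0,0,0,0,-68,0,0,0,0,0,0,-76,0,0,0,0,0,0,-80,0,0,0,0,0,0,-80,0,0,0,0,0,0]

```text
clock: 6.52
eef_pos: [543.6, 126.3, 140.3]
tcp_rot: [-1.736, 1.57, 2.555]
contact_force: [0.9, 0.2, -3.2]
opening: 0.145
```

```bash
python3 - <<'E'
from h import *
s=r.sense();print(s["clock"],s["eef_pos"],s["contact_force"],s["wrist_torque"],s["opening"]);print(toolT(s)[:3,:3])
np.save("pics/w6T.npy",toolT(s))
for n in("wrist","scene"):
  im=cv2.cvtColor(grab_frame(n),cv2.COLOR_RGB2BGR);cv2.imwrite(f"pics/{n}6.png",im)
  if n=="wrist":cv2.imwrite("pics/w6b.png",cv2.resize(im,(800,600),interpolation=cv2.INTER_CUBIC))
  else: crop(im,215,130,335,230,6,"pics/s6.png")
E
```

```text
6.525 [543.59 126.27 140.25] [ 0.85  0.21 -3.15] [ 0.01 -0.02  0.07] 0.1447656763794867
[[-0.    0.91 -0.41]
 [ 0.   -0.41 -0.91]
 [-1.   -0.   -0.  ]]
```

View pics/w6b.png

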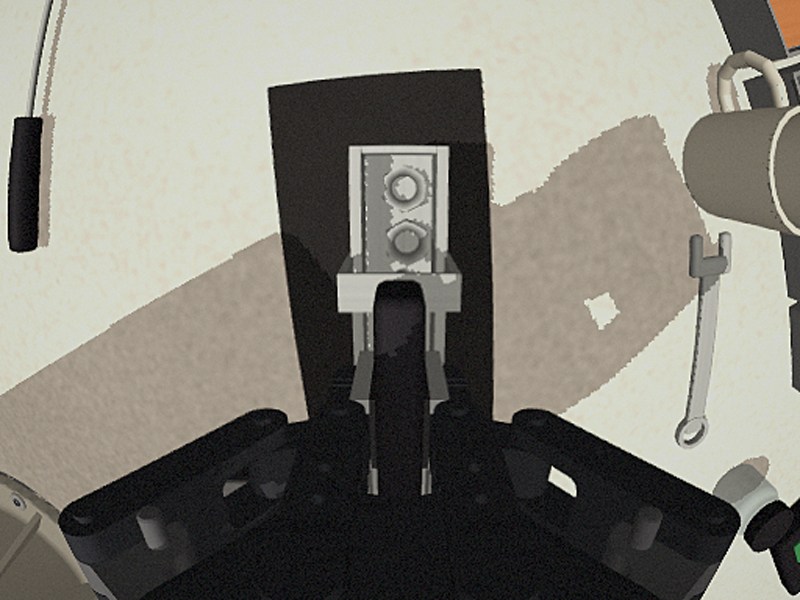

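View pics/s6.png

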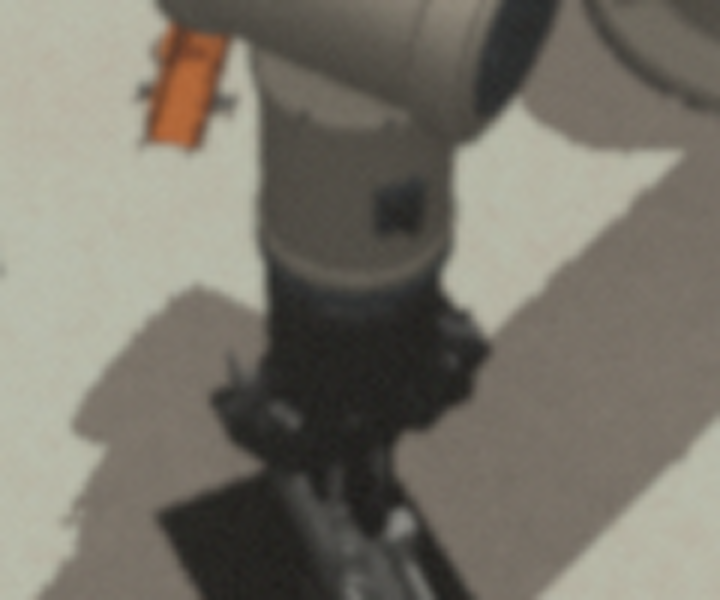

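```bash
python3 - <<'E'
from h import *
T3=np.load("pics/w3T.npy");T6=np.load("pics/w6T.npy");T4=np.load("pics/w4T.npy")
a=cv2.imread("pics/wrist6.png");crop(a,200,80,310,180,7,"pics/w6c.png")
a=cv2.imread("pics/w4.png");crop(a,200,80,310,190,7,"pics/w4c.png")
for b in (T4,T6):
  print((np.linalg.inv(b)@np.append(T3[:3,3]+T3[:3,:3]@[140,3.5,-7.8],1)))
E
```

```text
[26.32  0.38 -1.9   1.  ]
[50.89  0.14  0.24  1.  ]
```

View pics/w6c.png

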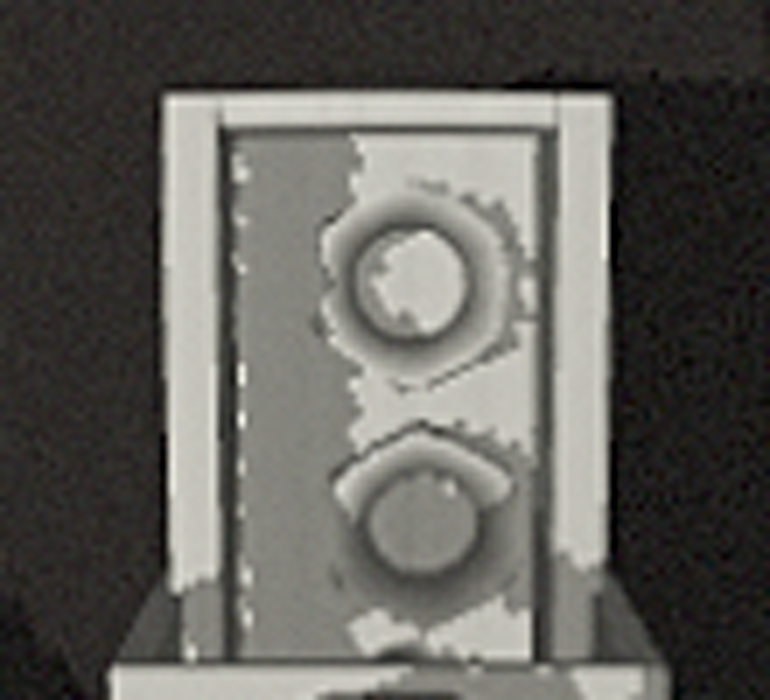

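View pics/w4c.png

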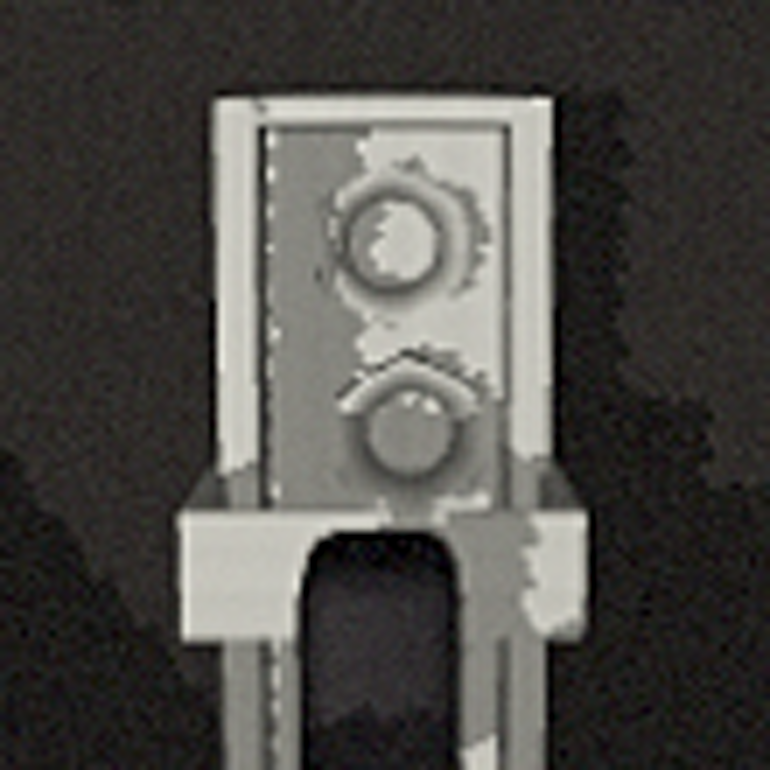

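```bash
python3 - <<'E'
from h import *
f=lambda u,v:(200+(u+.5)/7-.5,80+(v+.5)/7-.5)
I=np.eye(4)
def atx(u,v,X):
    o,d=ray("wrist",u,v,I);return o+d*(X-o[0])/d[0]
print([atx(*f(u,93),24.3) for u in (162,613)])
T4=np.load("pics/w4T.npy")
print([atx(*f(u,97),T4[2,3]-36) for u in (212,553)])
# nut area; slots in feeder world
P=np.mean([[558.53,-229.68],[538.59,-259.47],[593.82,-252.64],[574.08,-282.87]],0);print("slot xy",P)
L=np.array([-19.94,-29.79]);print(np.degrees(np.arctan2(*(np.array([[538.59-558.53,-259.47+229.68],[574.08-593.82,-282.87+252.64]]).mean(0)[::-1]))))
y=np.array([593.82-558.53,-252.64+229.68])+np.array([574.08-538.59,-282.87+259.47]);print(np.degrees(np.arctan2(y[1],y[0]))-90)
E
```

```text
[array([ 24.3 , -17.  , -77.54]), array([ 24.3 ,  18.75, -77.52])]
[array([ 79.68, -17.66, -79.83]), array([ 79.68,  18.29, -79.78])]
slot xy [ 566.25 -256.16]
-123.46920754707556
-123.22428898071948
```

Call:
drive_tool:
  rows: [-5,0,0,0,0,0,0,-15,0,0,0,0,0,0,-30,0,0,0,0,0,0,-48,0,0,0,0,0,0,-67,0,0,0,0,0,0,-86,0,0,0,0,0,0,-104,0,0,0,0,0,0,-119,0,0,0,0,0,0,-130,0,0,0,0,0,0,-135,0,0,0,0,0,0]

```text
clock: 7.88
eef_pos: [543.6, 126.2, 275.4]
tcp_rot: [-1.459, 1.57, 2.831]
contact_force: [-0.1, -0.5, -2.5]
opening: 0.144
```

```bash
python3 - <<'E'
from h import *
print(r.sense()["eef_pos"],cmd([612.1,-185.4,275],Rg(-123.3)))
E
```

```text
[543.6  126.21 275.43] [  0.3 190.1 256.3   9.1   0.    0. ]
```

Call:
drive_tool:
  rows: [0,3,4,0,0,0,0,0,10,13,0,0,0,0,0,20,27,1,0,0,0,0,33,44,1.5,0,0,0,0,48,64,2,0,0,0,0,62,84,3,0,0,0,0,76,102,3.5,0,0,0,0,86,115,4,0,0,0,0,92,124,4.5,0,0,0,0,95,128,4.5,0,0,0]

```text
clock: 9.12
eef_pos: [577.9, -30.1, 275.3]
tcp_rot: [-1.449, 1.57, 2.762]
contact_force: [0.5, -0.3, -2.4]
opening: 0.146
```

```bash
python3 - <<'E'
from h import *
print(r.sense()["eef_pos"],cmd([612.1,-185.4,275],Rg(-123.3)))
im=cv2.cvtColor(grab_frame("wrist"),cv2.COLOR_RGB2BGR);crop(im,200,80,310,180,4,"pics/w7c.png")
E
```

```text
[577.88 -30.06 275.26] [  0.2 104.6 119.8   4.6   0.    0.1]
```

View pics/w7c.png

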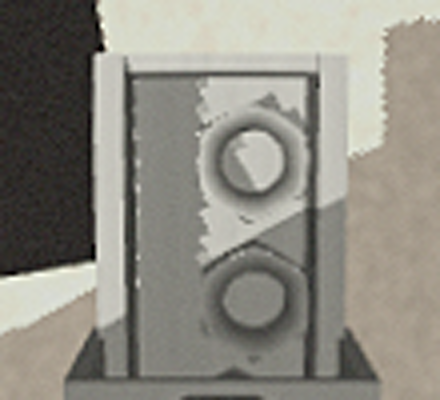

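Call:
drive_tool:
  rows: [0,3.5,4,0,0,0,0,0,11,12,0,0,0,0,0,22,25,1,0,0,0,0,36,41,1.5,0,0,0,0,52,60,2,0,0,0,0,68,78,3,0,0,0,0,83,95,3.5,0,0,0,0,94,108,4,0,0,0,0,101,116,4.5,0,0,0,0,104.5,120,4.5,0,0,0]

```text
clock: 10.42
eef_pos: [612.1, -186.1, 275.1]
tcp_rot: [-1.288, 1.57, 2.845]
contact_force: [-0.1, 0.2, -2.3]
opening: 0.148
```

```bash
python3 - <<'E'
from h import *
s=r.sense();print(s["eef_pos"],s["contact_force"],s["wrist_torque"],cmd([612.1,-185.4,258],Rg(-123.3)));print(toolT(s)[:3,:3])
np.save("pics/w8T.npy",toolT(s))
for n in("wrist","scene","top"):
  im=cv2.cvtColor(grab_frame(n),cv2.COLOR_RGB2BGR);cv2.imwrite(f"pics/{n}8.png",im)
  if n=="wrist":cv2.imwrite("pics/w8b.png",cv2.resize(im,(800,600),interpolation=cv2.INTER_CUBIC))
  elif n=="scene": crop(im,120,80,250,200,5,"pics/s8.png")
  else: crop(im,300,120,420,220,6,"pics/t8.png")
E
```

```text
[ 612.11 -186.06  275.14] [-0.06  0.22 -2.33] [0.05 0.04 0.02] [17.1 -0.4 -0.6  0.1  0.   0.1]
[[-0.    0.84 -0.55]
 [ 0.   -0.55 -0.84]
 [-1.   -0.    0.  ]]
```

View pics/w8b.png

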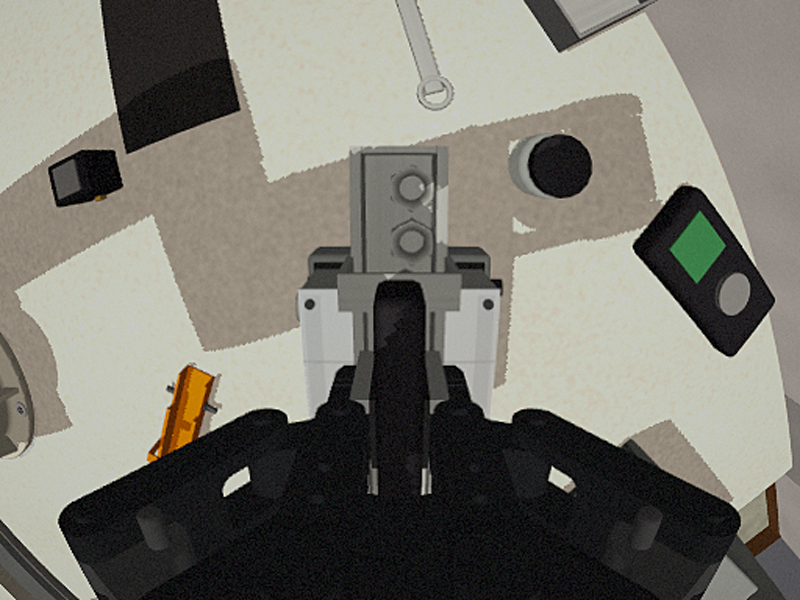

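View pics/s8.png

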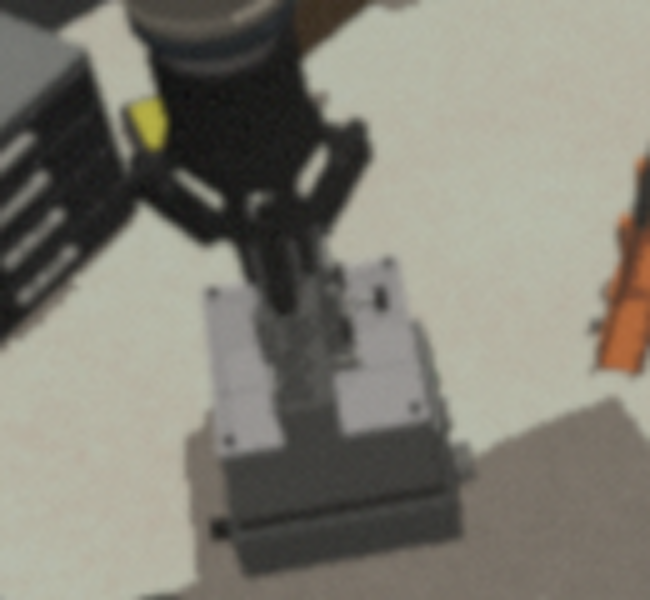

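View pics/t8.png

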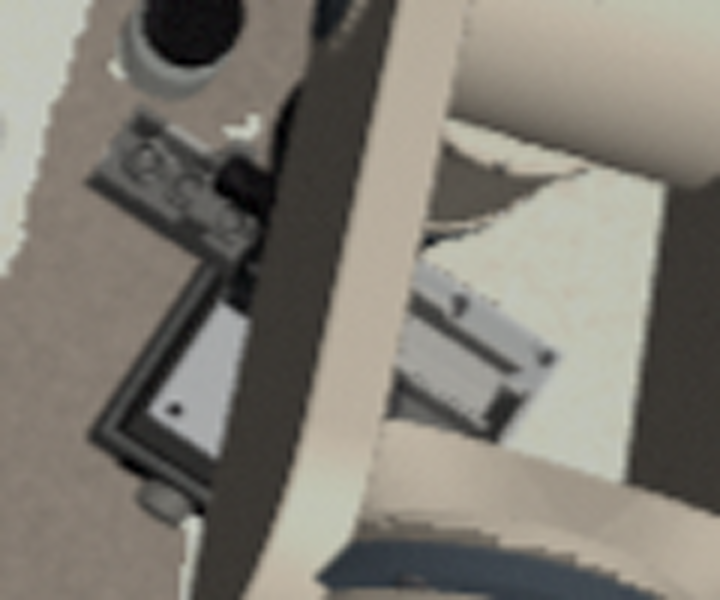

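```bash
python3 - <<'E'
from h import *
a=cv2.imread("pics/wrist8.png");crop(a,185,180,325,275,5,"pics/w8c.png")
T=np.load("pics/w8T.npy")
q=[(np.linalg.inv(T)@np.append(onplane("wrist",u*.64,v*.64,126,T),1))[:3] for u,v in [(309.5,304),(488,304)]];print(q)
E
```

```text
[array([149.21, -58.43,  18.74]), array([149.08,  60.17,  18.79])]
```

View pics/w8c.png

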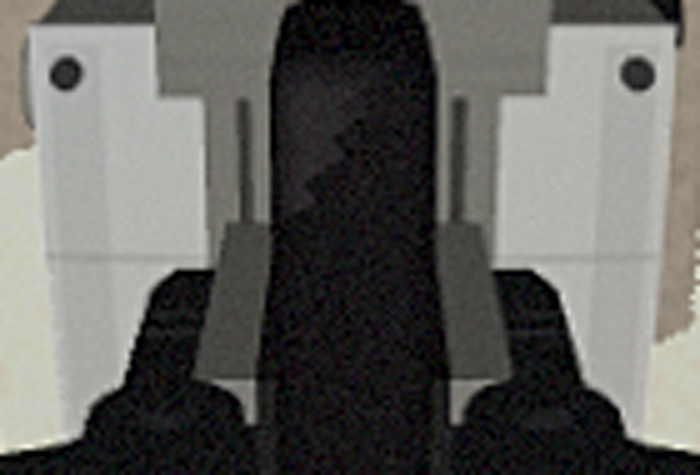

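Call:
drive_tool:
  rows: [4,-0.3,0.3,0,0,0,0,10,-0.3,0.3,0,0,0,0,17,-0.3,0.3,0,0,0,0,24,-0.3,0.3,0,0,0,0,29,-0.3,0.3,0,0,0,0,32,-0.3,0.3,0,0,0,0,34,-0.3,0.3,0,0,0,0,34,-0.3,0.3,0,0,0,0]

```text
clock: 11.58
eef_pos: [611.6, -185.4, 241.2]
tcp_rot: [-1.351, 1.57, 2.782]
contact_force: [0.3, 0.4, -2.2]
opening: 0.15
```

```bash
python3 - <<'E'
from h import *
for n in("scene","top"):
  im=cv2.cvtColor(grab_frame(n),cv2.COLOR_RGB2BGR);cv2.imwrite(f"pics/{n}9.png",im)
  if n=="scene": crop(im,150,110,220,180,8,"pics/s9.png")
s=r.sense();print(s["eef_pos"],s["contact_force"],s["wrist_torque"])
E
```

```text
[ 611.7  -185.46  241.41] [ 0.3  -0.41 -2.07] [-0.04 -0.06 -0.01]
```

View pics/s9.png

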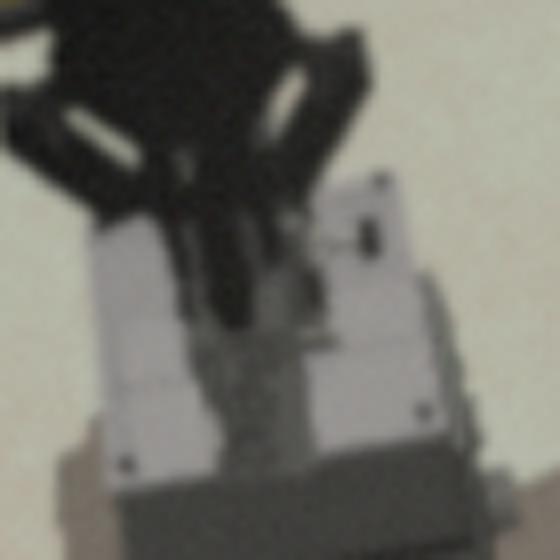

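Call:
drive_tool:
  rows: [2,0,0,0,0,0,0,4,0,0,0,0,0,0,6,0,0,0,0,0,0,8,0,0,0,0,0,0,9,0,0,0,0,0,0,9,0,0,0,0,0,0]

```text
clock: 12.42
eef_pos: [611.7, -185.5, 232.3]
tcp_rot: [-1.367, 1.57, 2.767]
contact_force: [-0.1, 0.5, -2.0]
opening: 0.148
```

```bash
python3 - <<'E'
from h import *
s=r.sense();print(s["eef_pos"],s["contact_force"],s["wrist_torque"])
E
```

```text
[ 611.65 -185.46  232.31] [-0.08  0.52 -2.04] [0.02 0.02 0.04]
```

Call:
drive_tool:
  rows: [1,0,0,0,0,0,0,2,0,0,0,0,0,0,3,0,0,0,0,0,0,4,0,0,0,0,0,0,4,0,0,0,0,0,0]

```text
clock: 13.05
eef_pos: [611.6, -185.5, 228.2]
tcp_rot: [-1.345, 1.57, 2.788]
contact_force: [-0.1, 0.3, -1.6]
opening: 0.144
```

Call:
drive_tool:
  rows: [1,0,0,0,0,0,0,2,0,0,0,0,0,0,2,0,0,0,0,0,0]

```text
clock: 13.42
eef_pos: [611.5, -185.4, 226.0]
tcp_rot: [-1.345, 1.569, 2.789]
contact_force: [-0.3, -0.4, -2.1]
opening: 0.15
```

Call:
drive_tool:
  rows: [1,0,0,0,0,0,0,1.5,0,0,0,0,0,0,1.5,0,0,0,0,0,0]

```text
clock: 13.8
eef_pos: [611.6, -185.5, 224.7]
tcp_rot: [-1.294, 1.57, 2.84]
contact_force: [-0.2, -0.6, -1.5]
opening: 0.146
```

Call:
drive_tool:
  rows: [1,0,0,0,0,0,0,1.5,0,0,0,0,0,0,1.5,0,0,0,0,0,0]

```text
clock: 14.18
eef_pos: [611.8, -185.5, 223.5]
tcp_rot: [-1.278, 1.57, 2.856]
contact_force: [1.1, -0.0, 1.6]
opening: 0.147
```

Call:
drive_tool:
  rows: [-1.5,0,0.9,0,1,0,0,-2.9,0,1.8,0,2,0,0,-4.3,0,2.7,0,3,0,0,-5.8,0,3.6,0,4,0,0,-7.2,0,4.6,0,5,0,0,-7.2,0,4.6,0,5,0,0]

```text
clock: 14.92
eef_pos: [609.2, -189.6, 230.8]
tcp_rot: [-3.138, 1.483, 0.994]
contact_force: [-0.0, -0.0, 0.9]
opening: 0.149
```

```bash
python3 - <<'E'
from h import *
s=r.sense();T=toolT(s);print(s["clock"],s["eef_pos"],s["contact_force"],s["wrist_torque"],"pitch",np.degrees(np.arcsin(-T[2,2])));print("pins",T@[49.3,0,84.3,1])
E
```

```text
14.925 [ 609.22 -189.62  230.85] [-0.   -0.05  0.89] [-0.22  0.12 -0.01] pitch 5.028386432411838
pins [ 565.58 -256.25  174.35    1.  ]
```

Call:
drive_tool:
  rows: [-1.2,0,0.9,0,1,0,0,-2.6,0,1.8,0,2,0,0,-4.0,0,2.7,0,3,0,0,-5.5,0,3.6,0,4,0,0,-6.9,0,4.6,0,5,0,0,-8.3,0,5.6,0,6,0,0,-9.7,0,6.6,0,7,0,0,-11.0,0,7.7,0,8,0,0,-11.0,0,7.7,0,8,0,0]

```text
clock: 16.05
eef_pos: [604.4, -197.1, 241.3]
tcp_rot: [-3.14, 1.343, 0.992]
contact_force: [-1.1, -0.6, 2.4]
opening: 0.145
```

```bash
cat > st.py <<'E'
from h import *
s=r.sense();T=toolT(s);p=np.degrees(np.arcsin(-T[2,2]));print(s["clock"],s["eef_pos"],s["contact_force"],s["wrist_torque"],"pitch",p,"yaw",np.degrees(np.arctan2(T[1,1],T[0,1]))-90,"roll",np.degrees(np.arcsin(T[2,1])));print("pins",T@[49.3,0,84.3,1])
E
python3 st.py
```

```text
16.05 [ 604.39 -197.09  241.25] [-1.1  -0.58  2.42] [-0.31  0.25 -0.  ] pitch 13.065182049655995 yaw -123.24983472204492 roll -0.01706253763091449
pins [ 565.46 -256.43  174.17    1.  ]
```

Call:
drive_tool:
  rows: [-1.5,0,0.9,0,1,0,0,-2.9,0,1.8,0,2,0,0,-4.3,0,2.7,0,3,0,0,-5.8,0,3.6,0,4,0,0,-7.2,0,4.6,0,5,0,0,-8.5,0,5.6,0,6,0,0,-9.9,0,6.6,0,7,0,0,-11.3,0,7.7,0,8,0,0,-12.6,0,8.8,0,9,0,0,-12.6,0,8.8,0,9,0,0]

```text
clock: 17.3
eef_pos: [598.1, -206.9, 251.6]
tcp_rot: [-3.141, 1.185, 0.99]
contact_force: [-1.0, 0.4, 4.0]
opening: 0.15
```

```bash
python3 st.py; python3 - <<'E'
from h import *
im=cv2.cvtColor(grab_frame("wrist"),cv2.COLOR_RGB2BGR);cv2.imwrite("pics/w10.png",cv2.resize(im,(800,600)))
E
```

```text
17.3 [ 598.11 -206.9   251.62] [-1.    0.36  4.02] [-0.44  0.26  0.02] pitch 22.103116624220235 yaw -123.28584259496566 roll -0.012946626001115832
pins [ 565.41 -256.68  174.22    1.  ]
```

View pics/w10.png

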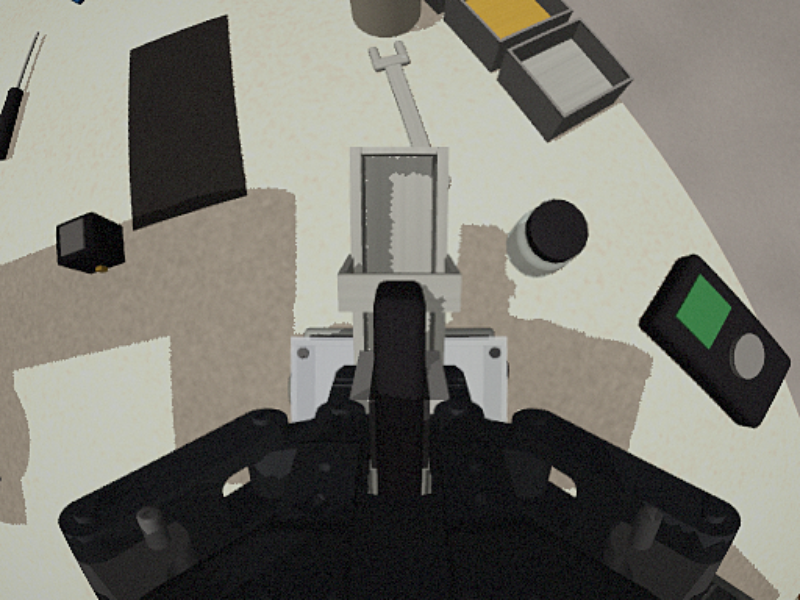

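Call:
drive_tool:
  rows: [-1.8,0,0.8,0,1,0,0,-3.3,0,1.7,0,2,0,0,-4.7,0,2.5,0,3,0,0,-6.2,0,3.4,0,4,0,0,-7.6,0,4.4,0,5,0,0,-8.9,0,5.4,0,6,0,0,-10.3,0,6.4,0,7,0,0,-11.7,0,7.5,0,8,0,0,-13.0,0,8.6,0,9,0,0,-13.0,0,8.6,0,9,0,0]

```text
clock: 18.6
eef_pos: [591.0, -217.8, 260.4]
tcp_rot: [-3.141, 1.028, 0.99]
contact_force: [0.0, -0.3, 2.5]
opening: 0.15
```

```bash
python3 st.py; python3 - <<'E'
from h import *
im=cv2.cvtColor(grab_frame("wrist"),cv2.COLOR_RGB2BGR);crop(im,200,80,310,340,3,"pics/w11.png")
for n in("scene","top"):
  im=cv2.cvtColor(grab_frame(n),cv2.COLOR_RGB2BGR)
  if n=="scene": crop(im,140,70,240,200,5,"pics/s11.png")
  else: crop(im,300,120,420,220,6,"pics/t11.png")
E
```

```text
18.6 [ 591.03 -217.81  260.42] [ 0.05 -0.29  2.53] [-0.34  0.15  0.02] pitch 31.11873909391776 yaw -123.31065761181688 roll -0.021903838236521818
pins [ 565.36 -256.81  174.65    1.  ]
```

View pics/w11.png

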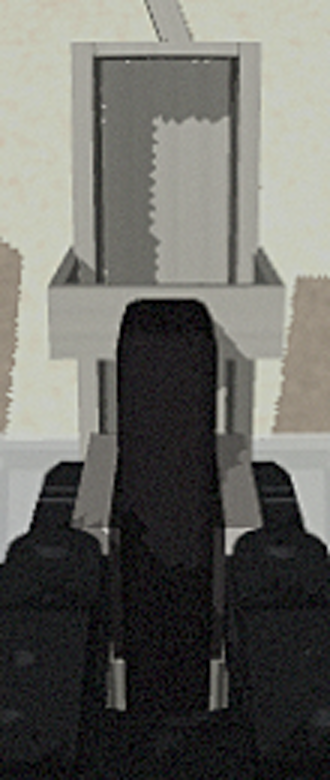

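View pics/s11.png

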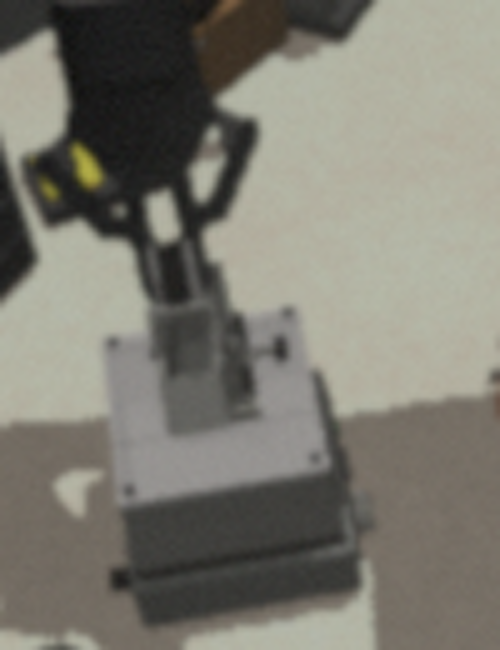

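View pics/t11.png

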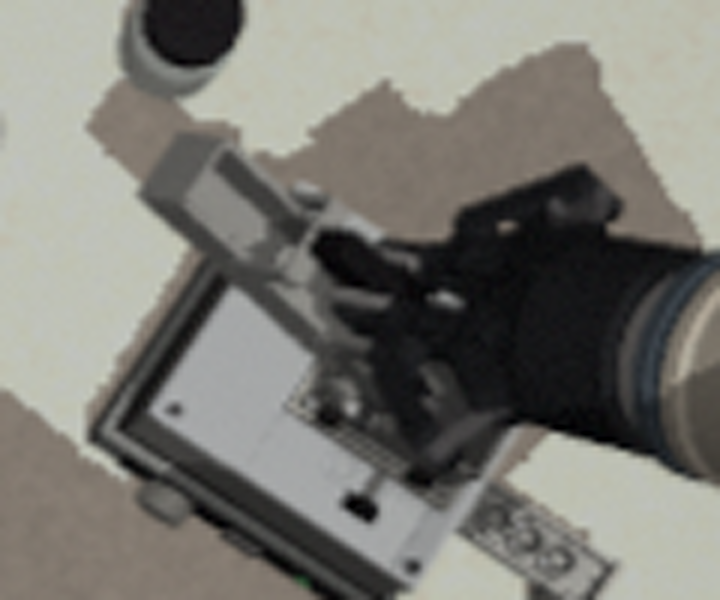

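Call:
drive_tool:
  rows: [0,0,0,0,0.5,0,0,-0.7,0,0.4,0,0.5,0,0,-0.7,0,0.4,0,0.5,0,0,-0.7,0,0.4,0,0.5,0,0,-0.7,0,0.4,0,0.5,0,0,-0.7,0,0.4,0,0.5,0,0,-0.7,0,0.4,0,0.5,0,0,-0.7,0,0.4,0,0.5,0,0,-0.7,0,0.4,0,0.5,0,0,-0.7,0,0.4,0,0.5,0,0]

```text
clock: 20.0
eef_pos: [590.7, -218.1, 260.8]
tcp_rot: [-3.141, 1.02, 0.99]
contact_force: [1.2, 2.1, 3.3]
opening: 0.147
```

```bash
python3 st.py; python3 - <<'E'
from h import *
im=cv2.cvtColor(grab_frame("top"),cv2.COLOR_RGB2BGR);crop(im,330,150,420,220,8,"pics/t12.png")
im=cv2.cvtColor(grab_frame("wrist"),cv2.COLOR_RGB2BGR);crop(im,215,230,295,290,9,"pics/w12.png")
E
```

```text
20.0 [ 590.72 -218.1   260.82] [1.18 2.15 3.3 ] [ 0.11 -0.26  0.06] pitch 31.568661237909694 yaw -123.27211165816085 roll -0.012685954232950132
pins [ 565.46 -256.56  174.68    1.  ]
```

View pics/t12.png

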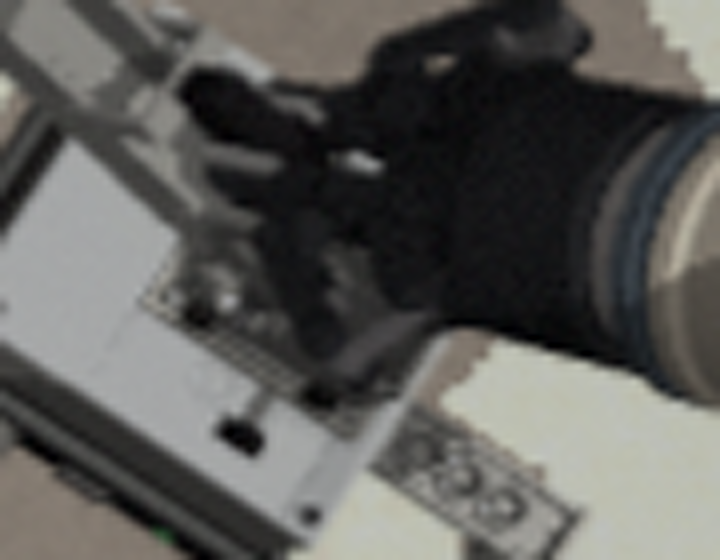

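View pics/w12.png

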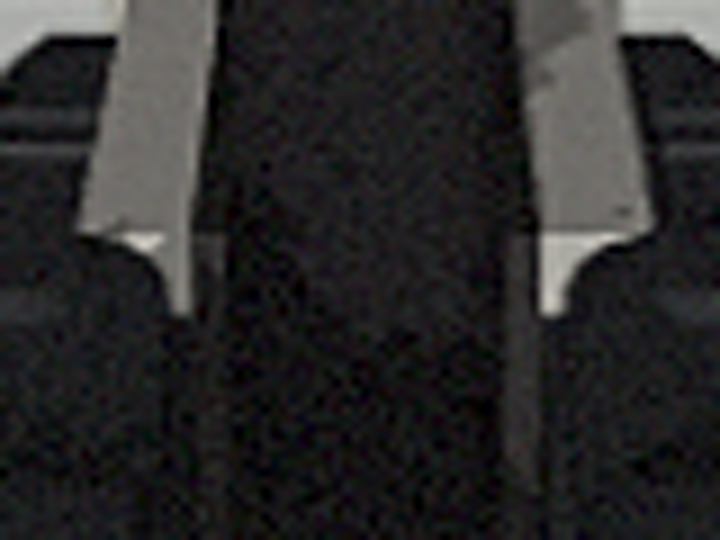

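Call:
drive_tool:
  rows: [0.7,0,-0.4,0,-0.5,0,0,1.5,0,-0.9,0,-1,0,0,2.2,0,-1.3,0,-1.5,0,0,2.2,0,-1.3,0,-1.5,0,0,2.2,0,-1.3,0,-1.5,0,0]

```text
clock: 20.72
eef_pos: [592.0, -216.2, 259.6]
tcp_rot: [-3.141, 1.046, 0.991]
contact_force: [0.4, 1.4, 3.2]
opening: 0.146
```

```bash
python3 st.py
```

```text
20.725 [ 591.96 -216.22  259.61] [0.41 1.44 3.19] [-0.   -0.02  0.04] pitch 30.065755025914385 yaw -123.26581131300627 roll -0.01029780945759925
pins [ 565.48 -256.56  174.71    1.  ]
```

Call:
drive_tool:
  rows: [0.4,0,-0.7,0,0,0,0,0.7,0,-1.3,0,0,0,0,0.7,0,-1.3,0,0,0,0,0.7,0,-1.3,0,0,0,0]

```text
clock: 21.22
eef_pos: [592.7, -215.2, 259.5]
tcp_rot: [-3.141, 1.046, 0.99]
contact_force: [-1.1, -1.5, 3.9]
opening: 0.146
```

```bash
python3 st.py
```

```text
21.225 [ 592.66 -215.18  259.54] [-1.07 -1.46  3.94] [-0.6   0.24 -0.04] pitch 30.048184123078887 yaw -123.27422018687841 roll -0.012149977597406937
pins [ 566.15 -255.54  174.66    1.  ]
```

Call:
drive_tool:
  rows: [-0.3,0,0.3,0,0,0,0,-1,0,0.7,0,0.5,0,0,-1,0,0.7,0,0.5,0,0,-1,0,0.7,0,0.5,0,0,-1,0,0.7,0,0.5,0,0,-1,0,0.7,0,0.5,0,0,-1,0,0.7,0,0.5,0,0,-1,0,0.7,0,0.5,0,0]

```text
clock: 22.22
eef_pos: [592.1, -216.1, 260.1]
tcp_rot: [-3.141, 1.038, 0.99]
contact_force: [-0.1, 0.1, 3.0]
opening: 0.143
```

```bash
python3 st.py
```

```text
22.225 [ 592.08 -216.07  260.09] [-0.15  0.1   2.99] [-0.26  0.04 -0.1 ] pitch 30.55099155363186 yaw -123.272111677493 roll -0.010589496623904118
pins [ 565.99 -255.81  174.78    1.  ]
```

Call:
drive_tool:
  rows: [1.5,0,-0.9,0,-1,0,0,3,0,-1.7,0,-2,0,0,4.5,0,-2.5,0,-3,0,0,6,0,-3.2,0,-4,0,0,7.5,0,-4,0,-5,0,0,9.1,0,-4.7,0,-6,0,0,10.6,0,-5.4,0,-7,0,0,12.2,0,-6,0,-8,0,0,13.8,0,-6.7,0,-9,0,0,13.8,0,-6.7,0,-9,0,0]

```text
clock: 23.48
eef_pos: [599.2, -205.1, 251.6]
tcp_rot: [-3.141, 1.195, 0.991]
contact_force: [1.5, 0.2, 2.0]
opening: 0.151
```

```bash
python3 st.py
```

```text
23.475 [ 599.16 -205.13  251.55] [1.46 0.2  2.05] [-0.11 -0.03 -0.02] pitch 21.511565401410667 yaw -123.23217026179006 roll -0.005177811216526278
pins [ 566.08 -255.6   174.77    1.  ]
```

Call:
drive_tool:
  rows: [1.6,0,-0.8,0,-1,0,0,3.2,0,-1.6,0,-2,0,0,4.7,0,-2.4,0,-3,0,0,6.2,0,-3.1,0,-4,0,0,7.7,0,-3.9,0,-5,0,0,9.3,0,-4.6,0,-6,0,0,10.8,0,-5.3,0,-7,0,0,12.4,0,-5.9,0,-8,0,0,14,0,-6.6,0,-9,0,0,14,0,-6.6,0,-9,0,0]

```text
clock: 24.72
eef_pos: [605.4, -195.5, 240.8]
tcp_rot: [-3.141, 1.353, 0.992]
contact_force: [0.3, 1.4, 2.4]
opening: 0.147
```

```bash
python3 st.py
```

```text
24.725 [ 605.4  -195.49  240.78] [0.26 1.43 2.4 ] [-0.18 -0.04  0.05] pitch 12.47269681155709 yaw -123.1959460541786 roll -0.009844838142081274
pins [ 566.15 -255.45  174.44    1.  ]
```

Load is about 4 N. I'll continue the last 12.5° to level.

Call:
drive_tool:
  rows: [1.6,0,-0.8,0,-1,0,0,3.2,0,-1.6,0,-2,0,0,4.7,0,-2.4,0,-3,0,0,6.2,0,-3.1,0,-4,0,0,7.7,0,-3.9,0,-5,0,0,9.3,0,-4.6,0,-6,0,0,10.8,0,-5.3,0,-7,0,0,12.4,0,-5.9,0,-8,0,0,14,0,-6.6,0,-9,0,0,14,0,-6.6,0,-9,0,0]

```text
clock: 25.98
eef_pos: [610.7, -187.4, 228.4]
tcp_rot: [-3.137, 1.511, 0.996]
contact_force: [1.2, 0.1, 3.1]
opening: 0.146
```

Call:
drive_tool:
  rows: [1.5,0,-0.8,0,-1,0,0,3,0,-1.7,0,-2,0,0,4.5,0,-2.5,0,-3,0,0,5.2,0,-2.9,0,-3.5,0,0,5.2,0,-2.9,0,-3.5,0,0]

```text
clock: 26.6
eef_pos: [612.3, -184.6, 223.2]
tcp_rot: [-0.33, 1.569, -2.479]
contact_force: [0.3, -0.8, 2.2]
opening: 0.147
```

```bash
python3 st.py;  python3 - <<'E'
from h import *
im=cv2.cvtColor(grab_frame("wrist"),cv2.COLOR_RGB2BGR);cv2.imwrite("pics/wrist13.png",im);crop(im,190,80,320,340,3,"pics/w13.png")
E
```

```text
26.6 [ 612.33 -184.61  223.17] [ 0.28 -0.81  2.15] [-0.4   0.13 -0.01] pitch -0.09889204438899228 yaw -123.136892607416 roll -0.03390910574533083
pins [ 566.17 -255.25  174.02    1.  ]
```

View pics/w13.png

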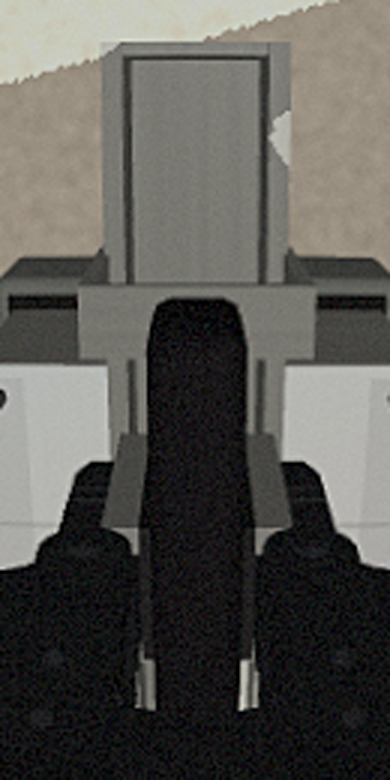

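Call:
drive_tool:
  rows: [-2,0,0,0,0,0,0,-6,0,0,0,0,0,0,-11,0,0,0,0,0,0,-17,0,0,0,0,0,0,-24,0,0,0,0,0,0,-31,0,0,0,0,0,0,-38,0,0,0,0,0,0,-45,0,0,0,0,0,0,-51,0,0,0,0,0,0,-52,0,0,0,0,0,0]

```text
clock: 27.9
eef_pos: [612.6, -184.7, 275.9]
tcp_rot: [0.258, 1.57, -1.891]
contact_force: [0.3, 0.4, -2.1]
opening: 0.146
```

```bash
python3 st.py;  python3 - <<'E'
from h import *
print(cmd([543.5,126.2,275],Rg(-114.1)))
im=cv2.cvtColor(grab_frame("scene"),cv2.COLOR_RGB2BGR);cv2.imwrite("pics/scene14.png",im);crop(im,140,90,240,190,6,"pics/s14.png")
im=cv2.cvtColor(grab_frame("top"),cv2.COLOR_RGB2BGR);cv2.imwrite("pics/top14.png",im);crop(im,300,120,420,220,6,"pics/t14.png")
E
```

```text
27.9 [ 612.61 -184.69  275.85] [ 0.35  0.4  -2.14] [ 0.04 -0.07  0.01] pitch -0.06766174140215332 yaw -123.14561337854559 roll 0.017888210312446567
pins [ 566.5  -255.33  226.65    1.  ]
[   0.5 -227.9 -222.5   -9.     0.1   -0. ]
```

View pics/s14.png

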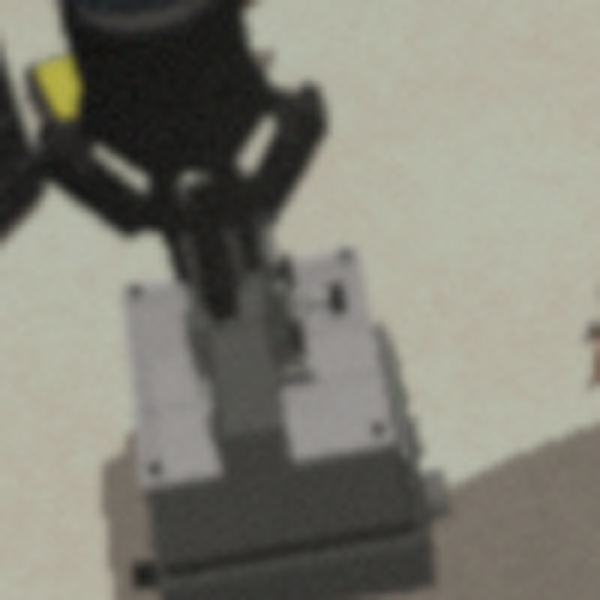

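View pics/t14.png

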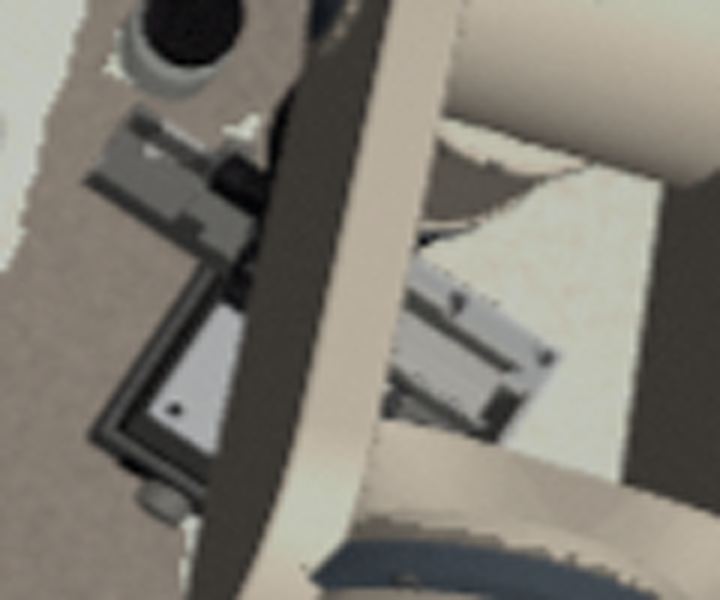

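Call:
drive_tool:
  rows: [0,-4,-4,0,0,0,0,0,-12,-12,0,0,0,0,0,-24,-24,-1,0,0,0,0,-39,-39,-1.5,0,0,0,0,-57,-56,-2,0,0,0,0,-75,-73,-3,0,0,0,0,-91,-89,-3.5,0,0,0,0,-104,-101,-4,0,0,0,0,-112,-109,-4.5,0,0,0,0,-114,-111,-4.5,0,0,0]

```text
clock: 29.25
eef_pos: [577.6, -28.8, 275.3]
tcp_rot: [-0.253, 1.569, -2.323]
contact_force: [0.1, -1.0, -2.0]
opening: 0.145
```

```bash
python3 st.py;  python3 - <<'E'
from h import *
print(cmd([543.5,126.2,275],Rg(-114.1)))
im=cv2.cvtColor(grab_frame("scene"),cv2.COLOR_RGB2BGR);cv2.imwrite("pics/scene15.png",im);crop(im,150,90,280,190,6,"pics/s15.png")
im=cv2.cvtColor(grab_frame("top"),cv2.COLOR_RGB2BGR);cv2.imwrite("pics/top15.png",im);crop(im,260,110,420,230,5,"pics/t15.png")
E
```

```text
29.25 [577.56 -28.75 275.27] [ 0.07 -1.05 -2.01] [-0.03 -0.04  0.01] pitch -0.082702098688509 yaw -118.60065258726426 roll -0.021390302438562797
pins [ 537.16 -102.82  226.09    1.  ]
[   0.1 -104.1 -119.7   -4.5    0.1    0. ]
```

View pics/s15.png

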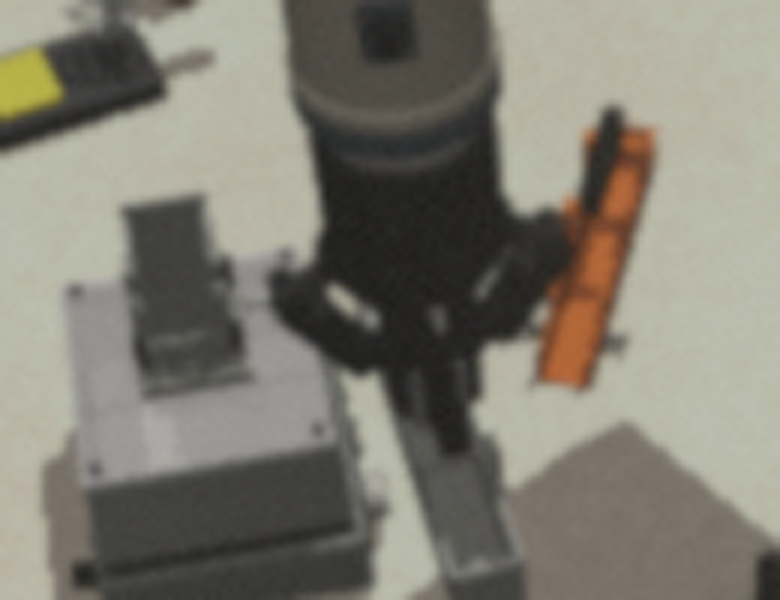

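View pics/t15.png

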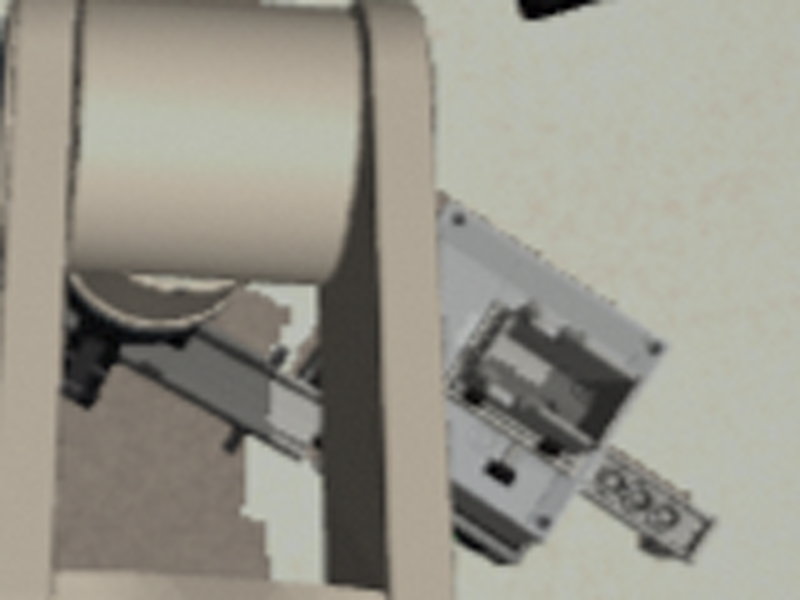

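```bash
python3 - <<'E'
from h import *
print(cmd([547,155,275],Rg(-110)))
E
```

```text
[   0.  -115.4 -147.1   -8.6    0.1    0. ]
```

Call:
drive_tool:
  rows: [0,-4,-5,0,0,0,0,0,-13,-16,-1,0,0,0,0,-26,-33,-2,0,0,0,0,-42,-54,-3,0,0,0,0,-59,-75,-4,0,0,0,0,-76,-97,-5.5,0,0,0,0,-92,-117,-6.5,0,0,0,0,-105,-134,-8,0,0,0,0,-113,-145,-8.6,0,0,0,0,-115,-147,-8.6,0,0,0]

```text
clock: 30.6
eef_pos: [547.0, 155.8, 275.0]
tcp_rot: [-0.37, 1.569, -2.289]
contact_force: [-0.2, -0.1, -1.8]
opening: 0.15
```

Call:
drive_tool:
  rows: [8,0,0,0,0,0,0,24,0,0,0,0,0,0,48,0,0,0,0,0,0,75,0,0,0,0,0,0,102,0,0,0,0,0,0,128,0,0,0,0,0,0,152,0,0,0,0,0,0,172,0,0,0,0,0,0,185,0,0,0,0,0,0,190,0,0,0,0,0,0]

```text
clock: 31.85
eef_pos: [546.2, 155.1, 83.9]
tcp_rot: [-0.65, 1.568, -2.57]
contact_force: [-0.2, -0.1, -2.5]
opening: 0.146
```

```bash
python3 st.py;  python3 - <<'E'
from h import *
im=cv2.cvtColor(grab_frame("wrist"),cv2.COLOR_RGB2BGR);cv2.imwrite("pics/w16.png",cv2.resize(im,(800,600)))
im=cv2.cvtColor(grab_frame("scene"),cv2.COLOR_RGB2BGR);crop(im,205,150,335,280,6,"pics/s16.png")
E
```

```text
31.85 [546.22 155.14  83.89] [-0.18 -0.08 -2.54] [ 0.01 -0.05 -0.  ] pitch -0.13465036364135274 yaw -109.99080327783429 roll -0.10233257387724842
pins [517.28  75.84  34.79   1.  ]
```

View pics/w16.png

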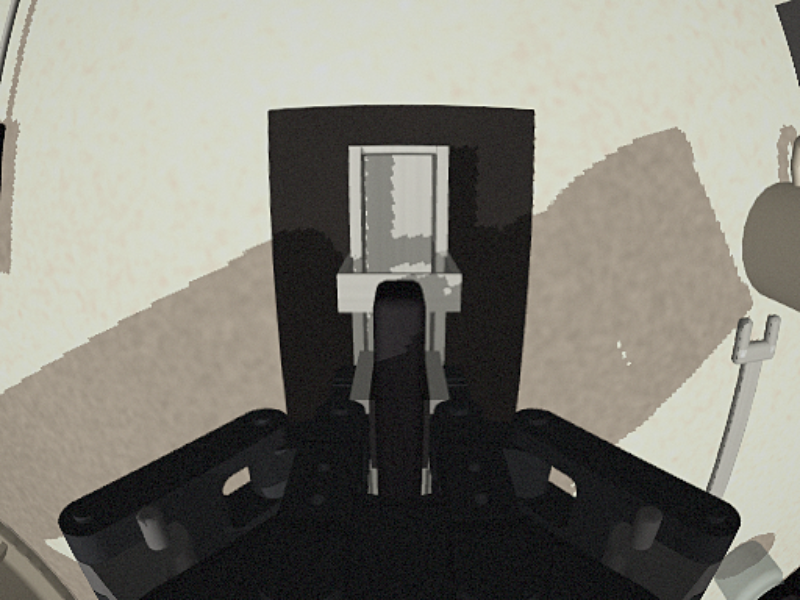

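View pics/s16.png

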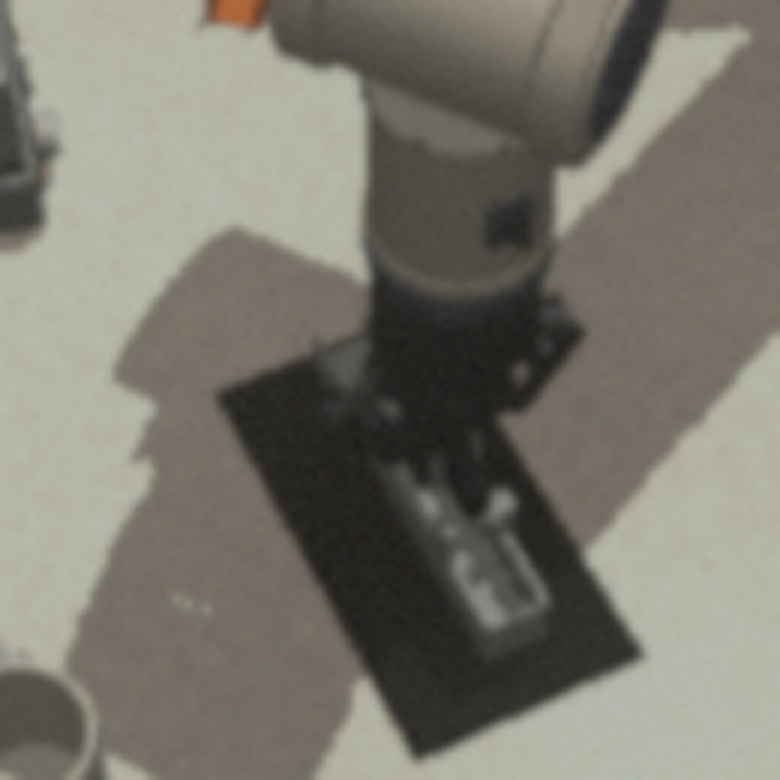

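Call:
drive_tool:
  rows: [4,0,0,0,0,0,0,9,0,0,0,0,0,0,14,0,0,0,0,0,0,18,0,0,0,0,0,0,21,0,0,0,0,0,0,22,0,0,0,0,0,0,22,0,0,0,0,0,0]

```text
clock: 32.83
eef_pos: [546.6, 155.4, 62.6]
tcp_rot: [-0.519, 1.569, -2.439]
contact_force: [0.3, -0.4, -2.9]
opening: 0.147
```

Call:
drive_tool:
  rows: [0.8,0,0,0,0,0,0,1.3,0,0,0,0,0,0,1.3,0,0,0,0,0,0]

```text
clock: 33.2
eef_pos: [546.6, 155.4, 61.3]
tcp_rot: [-0.515, 1.569, -2.435]
contact_force: [-0.4, 0.2, -2.7]
opening: 0.15
```

Call:
drive_tool:
  rows: [0.6,0,0,0,0,0,0,1,0,0,0,0,0,0,1,0,0,0,0,0,0]

```text
clock: 33.58
eef_pos: [546.6, 155.4, 60.3]
tcp_rot: [-0.544, 1.569, -2.463]
contact_force: [-0.4, 0.9, -1.8]
opening: 0.149
```

Call:
drive_tool:
  rows: [0.4,0,0,0,0,0,0,0.6,0,0,0,0,0,0,0.6,0,0,0,0,0,0]

```text
clock: 33.95
eef_pos: [546.6, 155.4, 60.2]
tcp_rot: [-0.51, 1.569, -2.429]
contact_force: [-1.9, -0.7, 4.9]
opening: 0.149
```

Call:
drive_tool:
  rows: [0,0,0,0,0,0,18,0,0,0,0,0,0,22,0,0,0,0,0,0,28,0,0,0,0,0,0,36,0,0,0,0,0,0,45,0,0,0,0,0,0,45]

```text
clock: 34.7
eef_pos: [546.6, 155.4, 60.2]
tcp_rot: [-0.518, 1.569, -2.438]
contact_force: [0.3, -0.7, 0.6]
opening: 0.449
```

Call:
drive_tool:
  rows: [-4,0,0,0,0,0,45,-12,0,0,0,0,0,45,-25,0,0,0,0,0,45,-45,0,0,0,0,0,50,-75,0,0,0,0,0,60,-110,0,0,0,0,0,80,-145,0,0,0,0,0,100,-170,0,0,0,0,0,100,-180,0,0,0,0,0,100,-180,0,0,0,0,0,100]

```text
clock: 35.95
eef_pos: [547.1, 155.7, 240.8]
tcp_rot: [0.103, 1.57, -1.817]
contact_force: [0.9, -0.9, -1.0]
opening: 1.005
```

```bash
python3 st.py;  python3 - <<'E'
from h import *
im=cv2.cvtColor(grab_frame("wrist"),cv2.COLOR_RGB2BGR);cv2.imwrite("pics/w17.png",cv2.resize(im,(800,600)))
im=cv2.cvtColor(grab_frame("scene"),cv2.COLOR_RGB2BGR);cv2.imwrite("pics/s17.png",cv2.resize(im,(800,600)))
im=cv2.cvtColor(grab_frame("top"),cv2.COLOR_RGB2BGR);cv2.imwrite("pics/t17.png",cv2.resize(im,(800,600)))
print(cmd([480,-210,340],Rg(-123.15)))
E
```

```text
35.95 [547.1  155.65 240.81] [ 0.93 -0.92 -0.97] [ 0.05 -0.01  0.01] pitch -0.057443420352937744 yaw -109.97999417439473 roll 0.005925730599100574
pins [518.28  76.38 191.6    1.  ]
[-100.1   62.3  366.4   13.2    0.2    0.1]
```

View pics/w17.png

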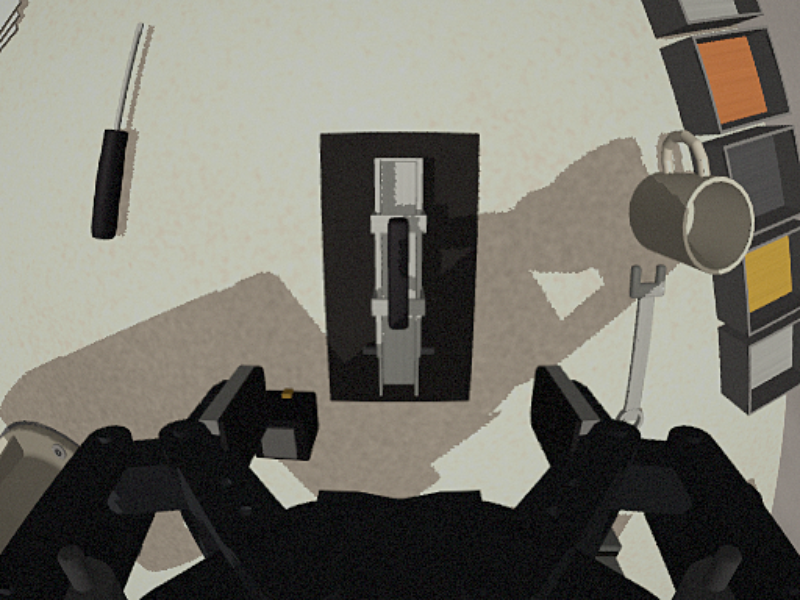

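View pics/s17.png

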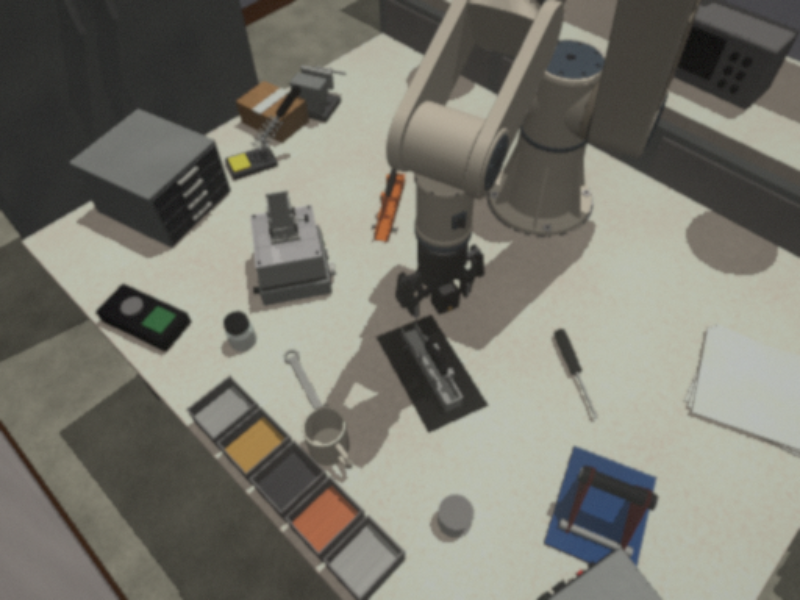

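View pics/t17.png

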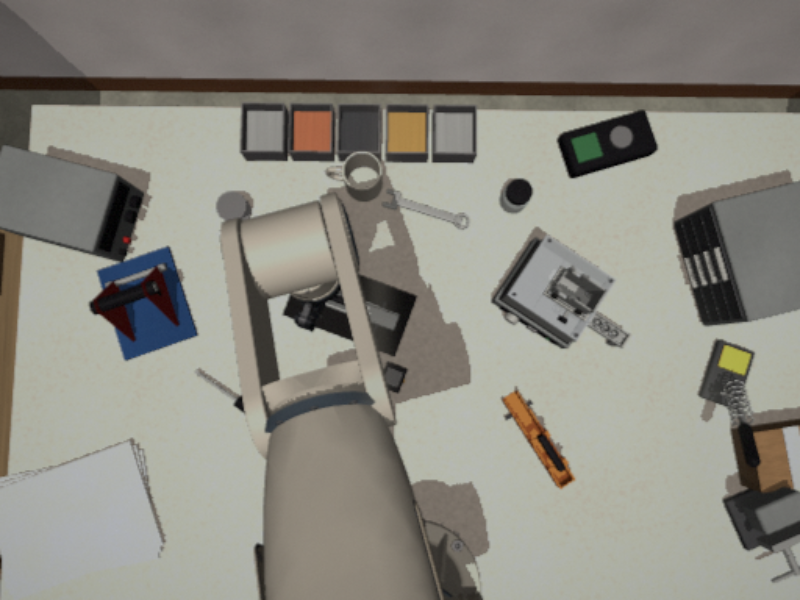

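```bash
python3 - <<'E'
from h import *
a=cv2.imread("pics/t17.png");b=cv2.imread("pics/w17.png")
A=cv2.resize(a[230:350,480:640],(800,600),interpolation=cv2.INTER_CUBIC);B=cv2.resize(b[130:410,310:490],(386,600),interpolation=cv2.INTER_CUBIC)
cv2.imwrite("pics/f17.png",cv2.resize(np.hstack([A[:, :],B]),(800,405)))
E
```

```text
(no output)
```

View pics/f17.png

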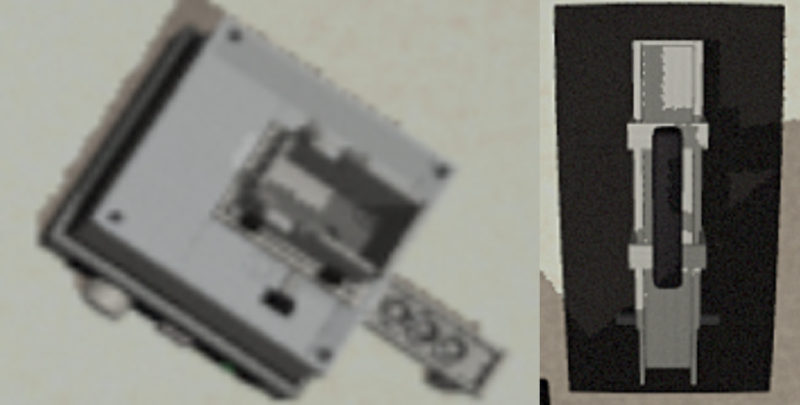

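```bash
python3 -c "
from rig import sign_off
print(sign_off())"
```

```text
the job is handed in; nothing more can be done
None
```

The job is done and handed in at about 36 s of the 72 s allowed. All five nuts appear to be in the feeder, but I judged that from the empty chute and clear mouth, as I could not see into the hopper.

- **Pick-up and fit:** I took the chute by its handle, carried it level, and lowered it until the pins touched. They rested at about z = 175 mm, so the mouth stands about 10 mm above its lowest position.
- **Pouring:** I tipped it on its pins to about 31°, held it there, then brought it level and lifted it out. The pin load read between about 3 and 6 N, checked at the end of each move.
- **Return:** I set the chute down flat and centred on the mat and let go. The gripper is open and clear above it.

**Last checks:**
- The visible channel is empty and the filling mouth is clear.
- The chute lies within the mat, and the loose bench items and the orange look-alike look unmoved.

**Doubts:**
- The floor directly under the handle is partly hidden from the cameras.
- The force sensor's weight reading was too noisy and drifting to confirm the missing 57 g of nuts.
- The wrist and top cameras disagreed by about 4 mm. I used the wrist camera, whose sideways reading agreed with where the jaws closed on the handle.
- A sideways force of 1.5 to 2.5 N came up at full tip. It reversed when I shifted the chute slightly, so I took it as friction at the pins.

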